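Pack a pail of seven tins from the counter showcase

TASK

The customer wants seven of the cone-top tins in the round pail: slide open the glass pane of the showcase, take out its three tins and set them down in the pail with the four already there, so that all seven stand flat on its floor, one in the middle and six in a ring round it; straighten up any tin that stands in the way. Then slide the pane fully shut. Keep the tins upright, set them down rather than drop them, and leave the grease tub, oil filter, bottle and parcel where they are.

Things in the scene. Friction and masses are not known exactly. Their poses are not given: they have to be found in the camera images.
- tin1: one of seven identical cone-top tins: round body 44 mm dia up to 78 mm with a slightly bevelled foot, conical shoulder from 78 to 88 mm, short neck, then a black screw cap 24 mm dia from 91 to 120 mm, its flat top at 120 mm; about 160 g; z is its axis, origin at the centre of its underside; starts standing in the well of the showcase
- tin2: one of seven identical cone-top tins: round body 44 mm dia up to 78 mm with a slightly bevelled foot, conical shoulder from 78 to 88 mm, short neck, then a black screw cap 24 mm dia from 91 to 120 mm, its flat top at 120 mm; about 160 g; z is its axis, origin at the centre of its underside; starts standing in the well of the showcase
- tin3: one of seven identical cone-top tins: round body 44 mm dia up to 78 mm with a slightly bevelled foot, conical shoulder from 78 to 88 mm, short neck, then a black screw cap 24 mm dia from 91 to 120 mm, its flat top at 120 mm; about 160 g; z is its axis, origin at the centre of its underside; starts standing in the well of the showcase
- tin4: one of seven identical cone-top tins: round body 44 mm dia up to 78 mm with a slightly bevelled foot, conical shoulder from 78 to 88 mm, short neck, then a black screw cap 24 mm dia from 91 to 120 mm, its flat top at 120 mm; about 160 g; z is its axis, origin at the centre of its underside; starts in the pail, about 2 mm off the wall; tin4, tin6, tin5 stand side by side, 60 degrees apart, tin6 between the others
- tin5: one of seven identical cone-top tins: round body 44 mm dia up to 78 mm with a slightly bevelled foot, conical shoulder from 78 to 88 mm, short neck, then a black screw cap 24 mm dia from 91 to 120 mm, its flat top at 120 mm; about 160 g; z is its axis, origin at the centre of its underside; starts in the pail, about 2 mm off the wall; tin4, tin6, tin5 stand side by side, 60 degrees apart, tin6 between the others
- tin6: one of seven identical cone-top tins: round body 44 mm dia up to 78 mm with a slightly bevelled foot, conical shoulder from 78 to 88 mm, short neck, then a black screw cap 24 mm dia from 91 to 120 mm, its flat top at 120 mm; about 160 g; z is its axis, origin at the centre of its underside; starts in the pail, about 2 mm off the wall; tin4, tin6, tin5 stand side by side, 60 degrees apart, tin6 between the others
- tin7: one of seven identical cone-top tins: round body 44 mm dia up to 78 mm with a slightly bevelled foot, conical shoulder from 78 to 88 mm, short neck, then a black screw cap 24 mm dia from 91 to 120 mm, its flat top at 120 mm; about 160 g; z is its axis, origin at the centre of its underside; starts loose in the pail, 10 to 21 mm off the middle on the side away from tin6, where it blocks the places still free
- pail: low round galvanised pail, loose on the counter, 0.6 kg: straight wall, inside dia 143 mm, rolled rim 155 mm dia and 85 mm above the counter, inner floor 4 mm up; the tins' shoulders and caps stand above its rim. Origin at the centre of its underside, z up. It takes seven tins, one in the middle and six round it, with about 3 mm of play between them
- showcase: low glass showcase, fixed on the counter; x -83 to 83, y -108 to 371 mm outside, top edges 144 mm above the counter. Origin under the centre of its well, z up, long side along its y. Well: 144 mm (x) by 224 mm (y, -102 to 122) inside, floor 4 mm up; beyond that a closed half. In the well stand three tins, grease tub and oil filter in any order, in two rows at x = -34 and 34, about 60 mm apart in y
- pane (a joint): sliding glass top pane of the showcase, over the well: 0 = fully shut; grows as it slides along the showcase's +y over the closed half; 0.232 m = open at its stop, where the whole well is free. Starts shut or up to 40 mm open. Slides with about 2 N, 0.45 kg, stays where it is left. Its upper face is 140 mm above the counter
- pane_pull (a point): middle of the aluminium pull on the pane's leading (-y) edge: a bar 70 mm along the showcase's x, 12 mm thick along y, standing from 140 to 158 mm above the counter; this point lies 149 mm above it. With the pane shut it is at y = -96 mm in the showcase frame. Axes as the showcase's
- grease_tub: bystander: squat white tub with a grey lid, 53 mm dia, 62 mm tall, standing in the well; origin at the centre of its underside
- oil_filter: bystander: dark steel spin-on oil filter with a fluted end, 53 mm dia, 76 mm tall, standing in the well; origin at the centre of its underside
- oil_bottle: bystander: grey plastic oil bottle, 60 x 75 mm, 198 mm tall, standing on the counter beyond the pail; origin at the centre of its underside
- parcel: bystander: taped cardboard parcel 220 (x) x 160 (y) x 100 mm tall, on the counter to the right of the pail; origin at the centre of its underside
Not all that is in view belongs to the job. What is shaped like the tin4 but red is not meant.

How it is judged:
By the outcome, as a careful person would: the job done as asked, in the order asked, and still so for the second after the job is handed in, with the robot touching nothing.
It also fails if it takes over 72 s, if anything falls off the work surface, if the arm or the gripper's body presses on something with over 40 N, if the wrist force passes 120 N, or if a joint passes its speed limit or range.

ROBOT

A 7-joint arm with a two-finger parallel gripper is mounted at the origin on the work surface. World frame = base frame: x ahead of the robot, y to its left, z up, the work surface at z = 0. Lengths are in m, angles in rad, forces in N, time in s.
With the tool pointing down it reaches from about 0.35 to 0.9 m from the base axis. Payload 8.1 kg.
Tool frame: the origin (TCP) lies on the centre line of the jaws, within the pads' length; the fingertips stand 17 mm ahead of it and the grasp point (between the pads) lies 2 mm behind it; z points along the fingers, y is the direction in which the jaws open and shut (so a half turn about z gives the same grasp; the last joint's range is limited). The gripper opens to 92 mm and grips with 3 to 60 N. Pads are 19 mm wide; open, the fingers measure 130 mm over their backs; the gripper's body (75 mm by 190 mm) begins 47 mm behind the grasp point.
Start: joints at [-1.253, 0.434, 0.025, 1.573, -0.012, 1.134, -0.075], TCP at [0.255, 0.57, 0.244] pointing down, gripper open.
Joint ranges: [-2.62, 2.62], [-0.44, 2.09], [-1.27, 1.32], [0.08, 2.57], [-1.32, 4.46], [0.12, 2], [-2.74, 2.74]. Speed limits (rad/s): [2.22, 2.22, 3.01, 3.01, 3.14, 3.14, 3.14].

INTERFACE

Orientations are given as a rotation vector (axis times angle).
In Python, from cell import arm gives the robot as it stands.
- The arm moves only by the shell command python3 -m creep 'ROWS' [FORCE]. ROWS is JSON, a list that holds one entry, the list of rows, each a list of 7 numbers: the shift along the world's x, y, z in cm, then the turn, a rotation vector about the world's x, y, z in degrees, then the opening, from -1 (shut) to 1 (fully open), so that 0 is half open. In form: [[[tx, ty, tz, ax, ay, az, jaw], ...]]. A call has 1 to 5 rows; each row is the pose to reach, as a shift and turn from the pose commanded when the call began; what a row does not reach only later rows make up. A row lasts 1/10 s, in which the tool goes at most 50 mm and 8.59 degrees, less where a joint would pass 70% of its speed; a pose out of reach is approached as far as the arm can. A call with a gripper value outside its range is refused whole. The fingers move at their own pace and stop on an object; FORCE is the grip in N (left out, the last holds). Time passes only in rows, so rows that repeat a pose let the fingers close. It gives the time, the measured TCP pose, the force and the opening at its end, in the units of the state.
- arm.observe(): the state, without advancing time (a new reading comes with each control period).
- arm.get_image(name): name is "side" or "top" or "wrist"; returns the picture (480x640x3 uint8, red, green, blue); there is no depth.
- arm.camera_model(name): a dict with "vfov" (degrees; the focal length in pixels is half the picture's height over the tangent of half this angle, whatever the lens; pixels are square), "cx", "cy" (the principal point, pixels), "cam_to_world" (4x4, takes a point from camera to world coordinates); the wrist camera has in their place "T_tool_cam" (4x4, takes a point from camera to tool coordinates, whose origin is the TCP and whose axes are the flange's). Camera axes: x right, y down, z forward; pixel columns grow to the right and rows downward; lengths in m; the calibration is good to about 2 mm. A picture is of the moment at which its call begins: read the wrist's pose just before it. camera_model takes no time and is no camera call.
- arm.sign_off(): hands the job in, once; it reports no verdict.
The state is a dict: "clock": time; "joints": joint angles; "dq": joint speeds; "joint_efforts": joint torques, N m; "position": TCP position; "ee_rot": TCP orientation; "force": force on the tool from outside, world axes, zero at the start; "ft_torque": the same for the moment, N m; "width": opening from 0.0 (shut) to 1.0 (fully open).
Only numpy, scipy, OpenCV 4.12 (cv2) and the standard library are available. Lean on these libraries where they do the work, as an engineer would, in place of code of your own. Each camera call takes 0.05 s, during which the arm holds its last target.

## Working session

There is one attempt and no reset: what is moved stays moved. The work goes in short steps, Python scripts to look and compute and a shell command to move; the robot and the scene stay as the last step left them, time stands still between calls to the robot, and variables do not carry over. Pictures are saved under pics/ and viewed, and the job is handed in when it is done.

```bash
ls -la; mkdir -p pics
python3 - <<'E'
from cell import arm
import cv2,numpy as np
s=arm.observe()
for k,v in s.items(): print(k,np.round(v,3))
for n in ("side","top","wrist"):
    m=arm.camera_model(n); print(n,{k:np.round(v,4).tolist() for k,v in m.items()})
    if n!="wrist":
        cv2.imwrite(f"pics/{n}0.png",arm.get_image(n)[:,:,::-1])
E
```

```text
total 12
drwxr-xr-x  3 agent agent 4096 Dec  7 13:55 .
drwxr-xr-x 23 root  root  4096 Dec  7 13:55 ..
drwxr-xr-x  2 agent agent 4096 Dec  7 13:55 pics
clock 0.0
joints [-1.253  0.435  0.025  1.574 -0.012  1.134 -0.075]
dq [ 0.001  0.     0.001 -0.001  0.001  0.    -0.001]
joint_efforts [ 1.0000e-03 -6.6785e+01  9.8600e-01 -3.1448e+01 -6.1000e-02  4.2000e-02
  0.0000e+00]
position [0.255 0.57  0.243]
ee_rot [-6.560e-01 -3.072e+00  3.000e-03]
force [-0.244 -0.257 -1.198]
ft_torque [-0.019 -0.078 -0.021]
width 0.996
side {'vfov': 46.1895, 'cx': 321.9911, 'cy': 235.6242, 'cam_to_world': [[0.003, -0.703, 0.7112, -0.2913], [-1.0, -0.0011, 0.0031, -0.1862], [-0.0014, -0.7112, -0.703, 0.9469], [0.0, 0.0, 0.0, 1.0]]}
top {'vfov': 46.6967, 'cx': 316.5002, 'cy': 251.625, 'cam_to_world': [[0.0213, -0.9862, 0.1643, 0.3766], [-0.9996, -0.0183, 0.0198, -0.1725], [-0.0166, -0.1647, -0.9862, 1.1065], [0.0, 0.0, 0.0, 1.0]]}
wrist {'vfov': 70.455, 'cx': 319.2591, 'cy': 234.8276, 'T_tool_cam': [[0.0006, -0.9628, -0.2703, 0.0716], [1.0, 0.0008, -0.0006, -0.001], [0.0008, -0.2703, 0.9628, -0.1397], [0.0, 0.0, 0.0, 1.0]]}
```

View pics/top0.png

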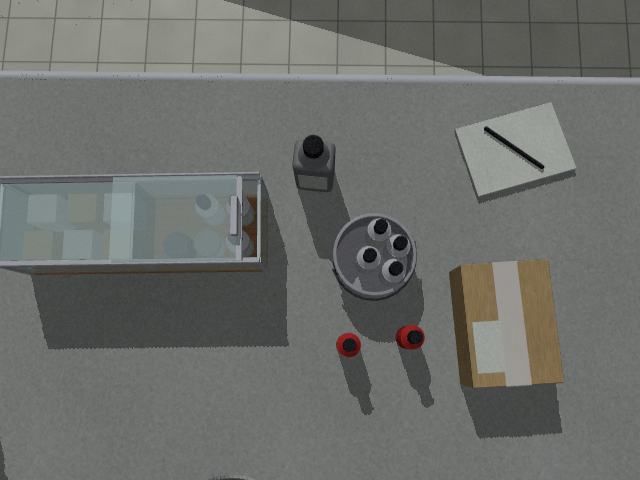

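View pics/side0.png

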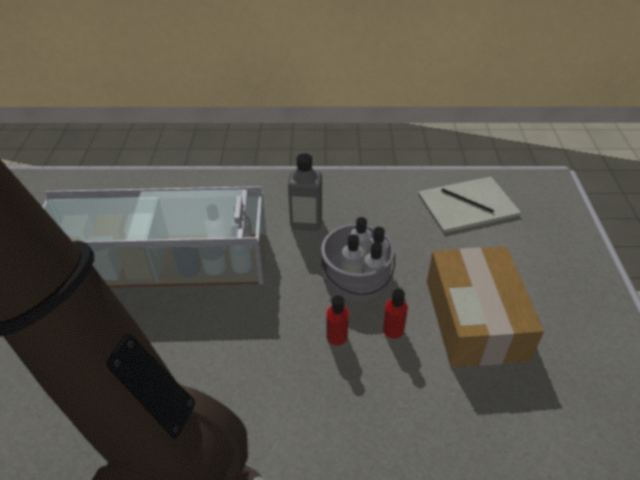

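```bash
cat > h.py <<'E'
import numpy as np,cv2
from cell import arm
from scipy.spatial.transform import Rotation as R
def cam(n,st=None):
    m=arm.camera_model(n); f=240/np.tan(np.radians(m['vfov'])/2)
    if n=='wrist':
        T=np.eye(4);T[:3,:3]=R.from_rotvec(st['ee_rot']).as_matrix();T[:3,3]=st['position']
        T=T@np.array(m['T_tool_cam'])
    else: T=np.array(m['cam_to_world'])
    return f,m['cx'],m['cy'],T
def unproj(c,u,v,z):
    f,cx,cy,T=c; d=T[:3,:3]@np.array([(u-cx)/f,(v-cy)/f,1]); o=T[:3,3]
    return o+d*(z-o[2])/d[2]
def proj(c,p):
    f,cx,cy,T=c; q=T[:3,:3].T@(np.asarray(p)-T[:3,3]); return np.array([cx+f*q[0]/q[2],cy+f*q[1]/q[2]])
def shot(n,name):
    s=arm.observe(); im=arm.get_image(n)[:,:,::-1].copy(); cv2.imwrite(f'pics/{name}.png',im)
    np.savez(f'pics/{name}.npz',ee_rot=s['ee_rot'],position=s['position']); return cam(n,s),im
def load(n,name):
    d=np.load(f'pics/{name}.npz') if n=='wrist' else None
    return cam(n,d),cv2.imread(f'pics/{name}.png')
def crop(im,x0,y0,x1,y1,k,name): cv2.imwrite(f'pics/{name}.png',cv2.resize(im[y0:y1,x0:x1],None,fx=k,fy=k,interpolation=cv2.INTER_CUBIC))
E
python3 - <<'E'
from h import *
im=cv2.imread('pics/top0.png')
a=cv2.resize(im[165:285,100:280],None,fx=4,fy=4,interpolation=cv2.INTER_CUBIC);cv2.imwrite('pics/c1.png',a)
crop(im,325,205,425,305,6,'c2')
E
```

```text
(no output)
```

View pics/c1.png

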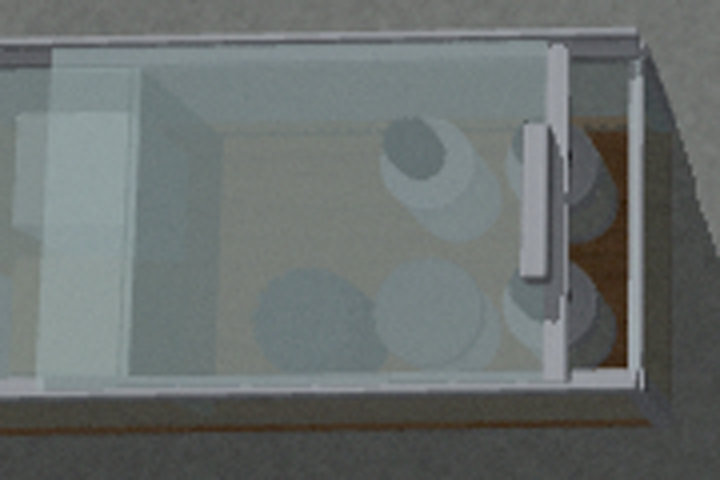

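View pics/c2.png

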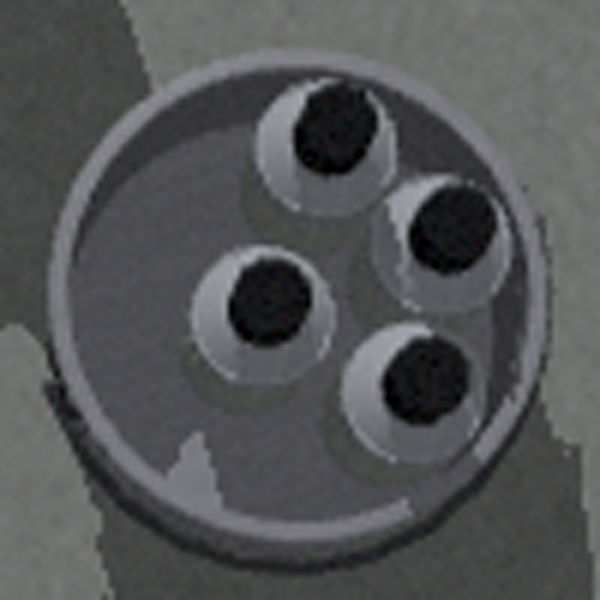

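Run:
```python
from h import *
c=cam('top')
print('caps');P=[]
for u,v in [(335,128),(452,230),(270,302),(425,380)]:
    p=unproj(c,325+u/6,205+v/6,.124); P.append(p); print(p.round(4))
print('rim');
pts=[(50,300),(548,290),(300,48),(300,540),(100,150)]
for u,v in pts: print(unproj(c,325+u/6,205+v/6,.083).round(4))
print('case corners/edges z=.144')
for u,v in [(638,30),(640,388),(645,36),(646,393),(0,45),(0,390)]: print(unproj(c,100+u/4,165+v/4,.144).round(4))
print('pull top z=.158')
for u,v in [(524,123),(548,123),(520,276),(546,276)]: print(unproj(c,100+u/4,165+v/4,.158).round(4))
print('tin caps, far');print(unproj(c,100+414/4,165+148/4,.124).round(4))
print('tub', unproj(c,100+430/4,165+312/4,.066).round(4)); print('filter',unproj(c,100+310/4,165+318/4,.08).round(4))
```

```text
caps
[ 0.5887 -0.2677  0.124 ]
[ 0.5582 -0.3026  0.124 ]
[ 0.5354 -0.2485  0.124 ]
[ 0.5129 -0.2945  0.124 ]
rim
[ 0.5414 -0.1834  0.083 ]
[ 0.5474 -0.3377  0.083 ]
[ 0.623  -0.2606  0.083 ]
[ 0.4683 -0.2613  0.083 ]
[ 0.5892 -0.1983  0.083 ]
case corners/edges z=.144
[ 0.6796 -0.0474  0.144 ]
[ 0.5167 -0.0545  0.144 ]
[ 0.6768 -0.0507  0.144 ]
[ 0.5146 -0.0572  0.144 ]
[0.6679 0.2412 0.144 ]
[0.5105 0.2277 0.144 ]
pull top z=.158
[ 6.318e-01 -5.000e-04  1.580e-01]
[ 0.632  -0.0111  0.158 ]
[ 0.563 -0.002  0.158]
[ 0.5632 -0.0133  0.158 ]
tin caps, far
[0.6283 0.0554 0.124 ]
tub [0.5628 0.0568 0.066 ]
filter [0.5564 0.1103 0.08  ]
```

Candidates, top-picture pixels:
- Grey cone-top tins in the pail: (381,226), (400,243), (370,255), (396,268).
- Grey tins in the well: (204,202), about (232,202), about (230,240).
- Red look-alikes, not meant: (349,345) and (410,337).
- Also in the well: tub at (207,243) and filter at (177,244).

The pane is about 34 mm open, with its pull near (0.598, -0.007). I go there first.

```bash
python3 -m creep '[[[2.5,-4.2,0,0,0,6.5,0],[5,-8.4,0,0,0,13,0],[7.5,-12.6,0,0,0,19.5,0],[10,-16.8,0,0,0,26,0],[12.5,-21,0,0,0,26,0]]]' 20; python3 -m creep '[[[2.5,-4.2,0,0,0,0,0],[5,-8.4,0,0,0,0,0],[7.5,-12.6,0,0,0,0,0],[10,-16.8,0,0,0,0,0],[12.5,-21,0,0,0,0,0]]]'
python3 - <<'E'
from h import *
shot('wrist','w1'); s=arm.observe(); print(s['clock'],s['position'],s['ee_rot'],s['width'])
E
```

```text
clock: 0.6
position: [0.3809, 0.3584, 0.2435]
ee_rot: [0.058, -3.141, 0.0]
force: [1.1, 0.1, 0.4]
width: 0.611
clock: 1.1
position: [0.5058, 0.1486, 0.2437]
ee_rot: [0.052, -3.141, -0.0]
force: [1.2, 0.6, -0.5]
width: 0.502
1.15 [0.51001619 0.13943073 0.24383171] [-0.03679008  3.1389189  -0.00717012] 0.5021166594841889
```

View pics/w1.png

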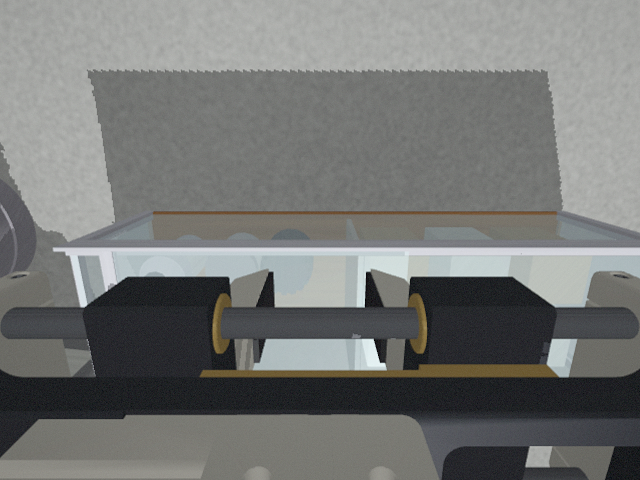

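```bash
python3 -m creep '[[[2.5,-4,0,0,0,0,-0.2],[5,-8,0,0,0,0,-0.2],[7.5,-12,0,0,0,0,-0.2],[9.2,-15.5,0,0,0,0,-0.2],[9.2,-15.5,0,0,0,0,-0.2]]]'
python3 - <<'E'
from h import *
shot('wrist','w2'); s=arm.observe(); print(s['clock'],s['position'],s['ee_rot'],s['width'])
shot('top','t2')
im=cv2.imread('pics/t2.png'); crop(im,100,140,300,290,4,'c3')
E
```

```text
clock: 1.65
position: [0.5987, -0.0114, 0.2433]
ee_rot: [-0.038, 3.141, -0.006]
force: [0.2, -0.7, -0.4]
width: 0.4
1.7 [ 0.59770392 -0.00786543  0.24312836] [ 4.30948897e-02 -3.14055004e+00  2.44698959e-03] 0.3959761714228568
```

View pics/w2.png

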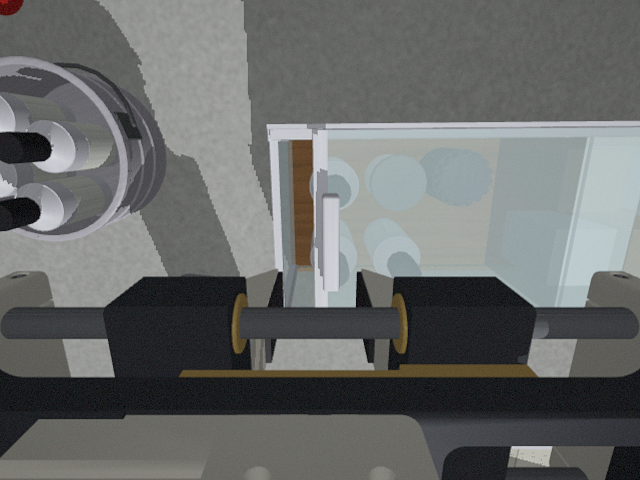

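View pics/c3.png

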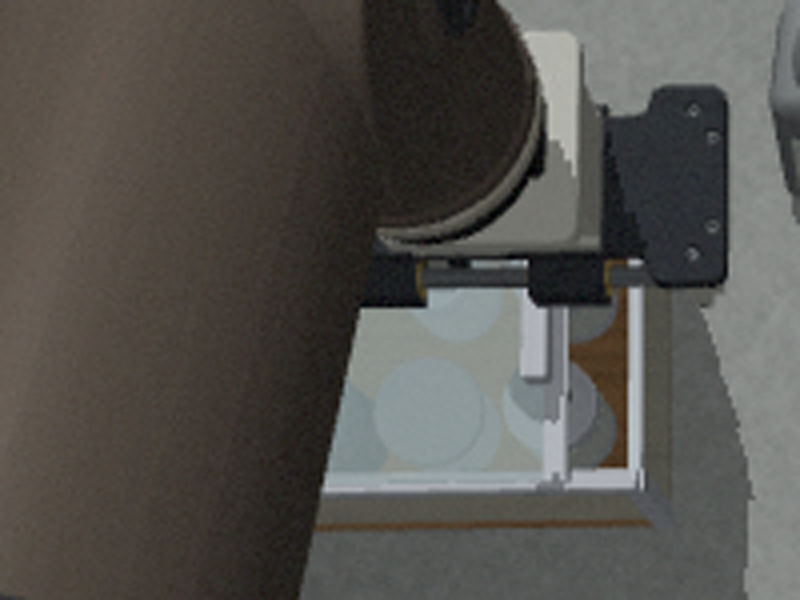

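Run:
```python
from h import *
c,im=load('wrist','w2')
for u,v in [(322,195),(338,195),(323,290),(339,290)]: print(unproj(c,u,v,.158).round(4))
for u,v in [(268,128),(636,124)]: print(unproj(c,u,v,.144).round(4))
print('TCP proj',proj(c,[.5977,-.0079,.158]))
```

```text
[ 0.5621 -0.0123  0.158 ]
[ 0.5618 -0.0017  0.158 ]
[ 0.6309 -0.0097  0.158 ]
[0.6305 0.0018 0.158 ]
[ 0.52   -0.0497  0.144 ]
[0.5113 0.1956 0.144 ]
TCP proj [326.95783249 246.16726137]
```

```bash
python3 -m creep '[[[0,0.2,-4,0,0,0,-0.2],[0,0.2,-7,0,0,0,-0.2],[0,0.2,-8,0,0,0,-0.2],[0,0.2,-8,0,0,0,-1],[0,0.2,-8,0,0,0,-1]]]' 20;  python3 -m creep '[[[0,0,0,0,0,0,-1],[0,0,0,0,0,0,-1],[0,1,0,0,0,0,-1],[-0.1,4,0,0,0,0,-1],[-0.2,7,0,0,0,0,-1]]]'
```

```text
clock: 2.25
position: [0.5979, -0.0018, 0.1649]
ee_rot: [-0.053, 3.14, 0.001]
force: [0.2, 0.0, 0.3]
width: 0.274
clock: 2.75
position: [0.596, 0.0671, 0.1653]
ee_rot: [-0.048, 3.139, -0.001]
force: [0.2, -2.0, 6.9]
width: 0.13
```

```bash
python3 -m creep '[[[-0.1,4,0,0,0,0,-1],[-0.3,8,0,0,0,0,-1],[-0.4,11,0,0,0,0,-1],[-0.4,12,0,0,0,0,-1],[-0.4,12,0,0,0,0,-1]]]';  python3 -m creep '[[[0,0.3,0,0,0,0,-1],[0,0.6,0,0,0,0,-1],[0,0.6,0,0,0,0,-1]]]'
```

```text
clock: 3.25
position: [0.5919, 0.1917, 0.1653]
ee_rot: [-0.058, 3.138, 0.005]
force: [-1.0, 1.5, 7.2]
width: 0.128
clock: 3.55
position: [0.5918, 0.1946, 0.1653]
ee_rot: [-0.052, 3.139, 0.002]
force: [-1.9, 0.3, 7.8]
width: 0.132
```

```bash
python3 -m creep '[[[0,0.3,0,0,0,0,-1],[0,0.6,0,0,0,0,-1],[0,0.6,0,0,0,0,-1]]]'; python3 -m creep '[[[0,0.3,0,0,0,0,-1],[0,0.3,0,0,0,0,-1]]]'
```

```text
clock: 3.85
position: [0.5918, 0.1963, 0.1652]
ee_rot: [-0.047, 3.141, -0.006]
force: [-3.4, -10.8, 12.8]
width: 0.127
clock: 4.05
position: [0.5918, 0.1964, 0.1652]
ee_rot: [0.044, -3.141, 0.011]
force: [-4.3, -18.0, 15.1]
width: 0.13
```

```bash
python3 -m creep '[[[0,-0.9,0,0,0,0,-0.4],[0,-0.9,0,0,0,0,-0.4],[0,-0.9,3,0,0,0,-0.4],[0,-1,8,0,0,0,-0.4],[0,-3,12,0,0,0,-0.4]]]'; python3 -m creep '[[[0,-4.9,0.5,0,0,0,-0.4],[0,-9.8,0.5,0,0,0,-0.4],[0,-14.7,0.5,0,0,0,-0.4],[0,-19.6,0.5,0,0,0,-0.4],[0,-24.5,0.5,0,0,0,-0.4]]]';python3 -m creep '[[[0,-4.9,0,0,0,0,-0.4],[0.2,-9.8,0,0,0,0,-0.4],[0.4,-14,0,0,0,0,-0.4],[0.6,-18,0,0,0,0,-0.4],[0.6,-18,0,0,0,0,-0.4]]]'
python3 - <<'E'
from h import *
shot('wrist','w3'); s=arm.observe(); print(s['clock'],s['position'],s['ee_rot'],s['width'])
shot('top','t3')
im=cv2.imread('pics/t3.png'); crop(im,100,140,300,290,4,'c4')
E
```

```text
clock: 4.55
position: [0.5906, 0.1764, 0.2855]
ee_rot: [0.06, -3.141, -0.004]
force: [1.2, -0.8, -0.2]
width: 0.302
clock: 5.05
position: [0.5912, -0.0734, 0.2889]
ee_rot: [-0.054, 3.141, 0.001]
force: [0.6, -1.5, 0.5]
width: 0.302
clock: 5.55
position: [0.5958, -0.2592, 0.2885]
ee_rot: [0.039, -3.14, 0.006]
force: [-0.1, -0.8, 0.7]
width: 0.302
5.6 [ 0.59665305 -0.25547542  0.28831854] [ 4.40754125e-02 -3.14054129e+00  1.52219129e-03] 0.2989936782868111
```

View pics/w3.png

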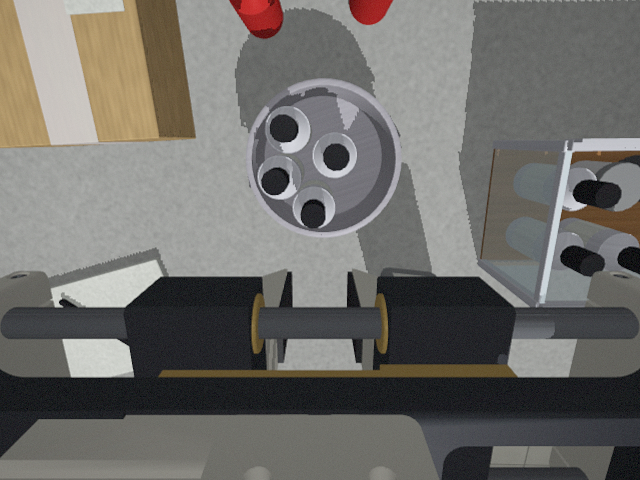

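View pics/c4.png

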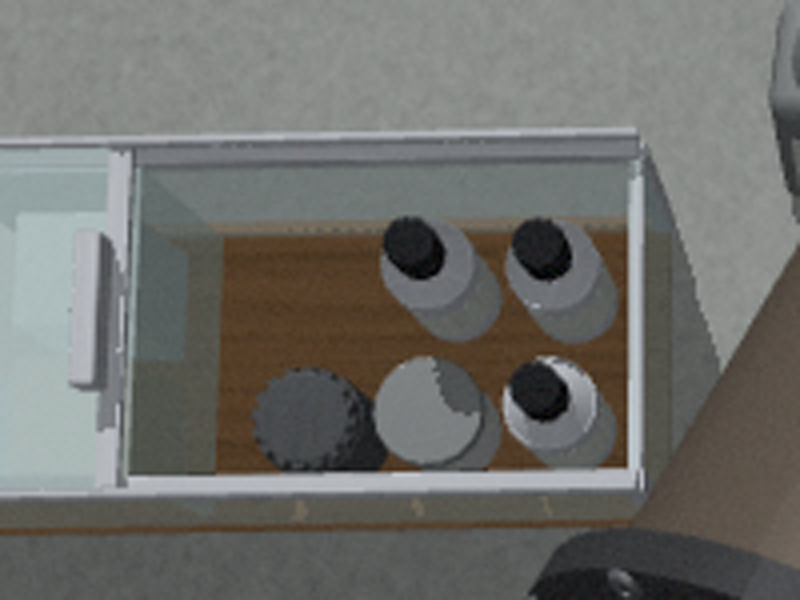

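```bash
cat >> h.py <<'E'
from scipy.optimize import least_squares
def hull_pred(c,x,y,z0):
    th=np.linspace(0,2*np.pi,48,endpoint=False)
    pts=[proj(c,[x+.012*np.cos(t),y+.012*np.sin(t),z]) for t in th for z in (z0+.091,z0+.120)]
    return cv2.convexHull(np.array(pts,np.float32))
def fitcap(c,im,u,v,z0=.004,thr=45):
    """seed pixel in cap; centroid of dark blob vs centroid of predicted cylinder hull, visible part"""
    g=im.max(axis=2); m=(g<thr).astype(np.uint8)
    n,lab=cv2.connectedComponents(m,connectivity=4); L=lab[int(v),int(u)]
    if L==0: return None
    ys,xs=np.nonzero(lab==L); mu=np.array([xs.mean(),ys.mean()])
    p0=unproj(c,u,v,z0+.12)[:2]
    def r(p):
        h=hull_pred(c,p[0],p[1],z0); M=cv2.moments(h); return np.array([M['m10']/M['m00'],M['m01']/M['m00']])-mu
    s=least_squares(r,p0,diff_step=1e-3)
    return s.x,len(xs),cv2.contourArea(hull_pred(c,*s.x,z0))
def fitrim(c,box,z=.0815,r=.0775):
    th=np.linspace(0,2*np.pi,180)
    def f(p):
        q=np.array([proj(c,[p[0]+r*np.cos(t),p[1]+r*np.sin(t),z]) for t in th])
        b=[q[:,0].min(),q[:,0].max(),q[:,1].min(),q[:,1].max()]
        return np.array([b[0]+b[1]-box[0]-box[1],b[2]+b[3]-box[2]-box[3]])/2
    p0=unproj(c,(box[0]+box[1])/2,(box[2]+box[3])/2,z)[:2]
    s=least_squares(f,p0,diff_step=1e-3)
    q=np.array([proj(c,[s.x[0]+r*np.cos(t),s.x[1]+r*np.sin(t),z]) for t in th])
    return s.x,[q[:,0].min(),q[:,0].max(),q[:,1].min(),q[:,1].max()]
E
python3 - <<'E'
from h import *
c,im=load('wrist','w3')
print('wrist')
for u,v in [(284,128),(336,156),(274,181),(313,213),(600,193),(580,260)]: print((u,v),fitcap(c,im,u,v))
print(fitrim(c,(247,401,79,237)))
c,im=load('top','t3')
c0,im0=load('top','top0')
print('top')
for u,v in [(381,226),(400,243),(370,255),(396,268)]: print((u,v),fitcap(c0,im0,u,v))
for u,v in [(203,202),(235,202),(235,238)]: print((u,v),fitcap(c,im,u,v))
crop(load('wrist','w3')[1],230,65,420,250,4,'c5')
E
```

```text
wrist
(284, 128) None
(336, 156) (array([ 0.53989499, -0.24797391]), 304, 618.5866064019501)
(274, 181) (array([ 0.56143111, -0.30295932]), 470, 667.9180669882335)
(313, 213) (array([ 0.59087155, -0.26792949]), 451, 645.8736118830275)
(600, 193) (array([ 0.56548933, -0.00314527]), 1015, 1167.725390741136)
(580, 260) (array([ 0.63150417, -0.00177555]), 870, 1032.7436623340473)
(array([ 0.54591836, -0.25821435]), [np.float64(246.37681279594545), np.float64(401.62318720405455), np.float64(78.66870007463726), np.float64(237.33129992536553)])
top
(381, 226) (array([ 0.59165814, -0.26814398]), 154, 180.57829282409512)
(400, 243) (array([ 0.56133875, -0.30368799]), 152, 181.8396216854453)
(370, 255) (array([ 0.53762307, -0.24875988]), 148, 173.2296857573092)
(396, 268) (array([ 0.51488592, -0.29555775]), 154, 177.1403588107787)
(203, 202) (array([0.63202626, 0.05929161]), 165, 195.33445690921508)
(235, 202) (array([ 6.32536069e-01, -3.09621302e-04]), 158, 188.7767845087219)
(235, 238) (array([ 0.56561064, -0.00198669]), 150, 183.99690457968973)
```

View pics/c5.png

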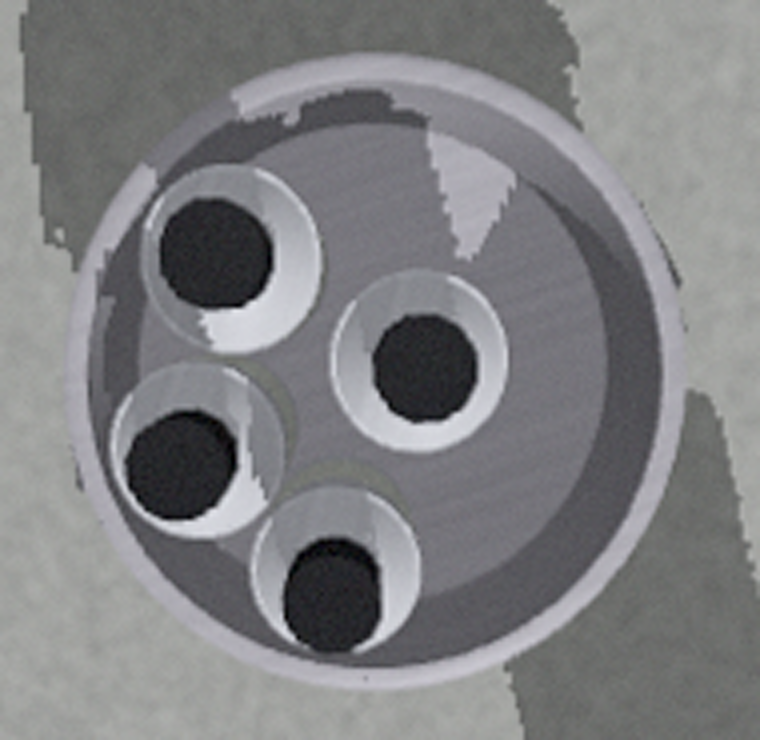

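Run:
```python
from h import *
c,im=load('wrist','w3')
for t in (60,70,80):
  print(t,[ (lambda r: r and (r[0].round(4).tolist(),r[1],round(r[2])))(fitcap(c,im,u,v,thr=t)) for u,v in [(284,128),(336,156),(274,181),(313,213),(600,193)]])
c0,im0=load('top','top0')
for t in (60,):
  print(t,[ (lambda r: r and (r[0].round(4).tolist(),r[1],round(r[2])))(fitcap(c0,im0,u,v,thr=t)) for u,v in [(381,226),(400,243),(370,255),(396,268)]])
c0,im0=load('top','t3')
print(t,[ (lambda r: r and (r[0].round(4).tolist(),r[1],round(r[2])))(fitcap(c0,im0,u,v,thr=t)) for u,v in [(203,202),(235,202),(235,238)]])
```

```text
60 [([0.515, -0.295], 605, 696), ([0.5378, -0.2483], 529, 618), ([0.5613, -0.3031], 570, 668), ([0.5912, -0.2678], 551, 646), ([0.5655, -0.003], 1053, 1168)]
70 [([0.515, -0.2949], 615, 696), ([0.5378, -0.2484], 535, 618), ([0.5613, -0.3031], 579, 668), ([0.5912, -0.2678], 561, 646), ([0.5652, -0.003], 1092, 1169)]
80 [([0.515, -0.2949], 621, 696), ([0.5379, -0.2484], 541, 618), ([0.5613, -0.303], 583, 668), ([0.5912, -0.2677], 573, 646), ([0.5601, -0.0002], 1348, 1189)]
60 [([0.5918, -0.2682], 165, 181), ([0.5613, -0.3037], 168, 182), ([0.5378, -0.2486], 160, 173), ([0.5149, -0.2956], 163, 177)]
60 [([0.6324, 0.0594], 175, 195), ([0.6331, 0.0], 172, 189), ([0.566, -0.0018], 159, 184)]
```

```bash
python3 -m creep '[[[-2.5,0.7,-4,0,0,0,-0.22],[-5.5,0.7,-8,0,0,0,-0.22],[-5.9,0.7,-12,0,0,0,-0.22],[-5.9,0.7,-12.3,0,0,0,-0.22],[-5.9,0.7,-12.3,0,0,0,-0.22]]]'
python3 - <<'E'
from h import *
c,im=shot('wrist','w4'); s=arm.observe(); print(s['clock'],s['position'],s['ee_rot'],s['width'],np.round(s['joints'],2))
x,y=s['position'][:2]
for p in ([x,y,.124],[.5378,-.2485,.124]): print(proj(c,p))
ct=cam('top'); print('bottle',unproj(ct,313,147,.198),unproj(ct,335,160,.15),unproj(ct,293,160,.15),unproj(ct,312,188,.08))
E
```

```text
clock: 6.15
position: [0.5392, -0.2438, 0.1661]
ee_rot: [0.055, -3.141, -0.002]
force: [0.3, 0.3, 0.7]
width: 0.392
6.2 [ 0.54023762 -0.2445866   0.16728184] [-5.46991419e-02  3.13907936e+00 -1.32374875e-04] 0.39036485736747517 [ 0.14  0.46  0.28  1.77 -0.15  0.94  2.09]
[320.17458919 272.0421774 ]
[313.4822056  267.83110096]
bottle [ 0.7093452  -0.14438662  0.198     ] [ 0.70313724 -0.18289223  0.15      ] [ 0.70195411 -0.10753983  0.15      ] [ 0.67063034 -0.14065658  0.08      ]
```

View pics/w4.png

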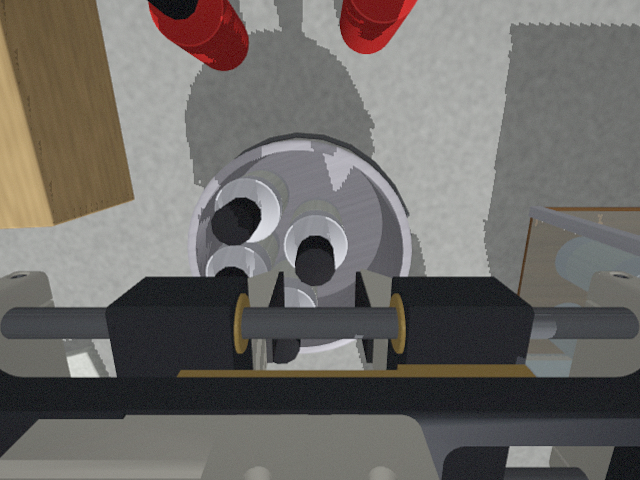

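Run:
```python
from h import *
c,im=load('wrist','w4')
h=hull_pred(c,.5378,-.2485,.004); print(h[:,0].min(0),h[:,0].max(0))
print(fitcap(c,im,315,262,thr=60))
o=im.copy(); cv2.polylines(o,[h.astype(np.int32)],True,(0,255,0),1)
crop(o,200,170,420,370,3,'c6')
```

```text
[292.46704 234.02605] [334.4727  287.18192]
(array([ 0.53739122, -0.24805797]), 1578, 1788.9239374869503)
```

View pics/c6.png

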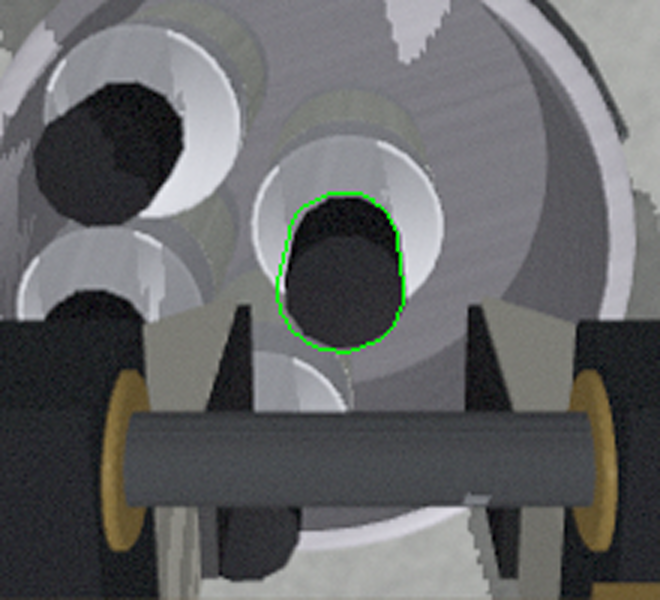

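```bash
python3 -m creep '[[[-0.2,-0.3,-1.5,0,0,0,-0.22],[-0.2,-0.3,-3.5,0,0,0,-0.22],[-0.2,-0.3,-4.9,0,0,0,-0.22],[-0.2,-0.3,-4.9,0,0,0,-1],[-0.2,-0.3,-4.9,0,0,0,-1]]]' 20; python3 -m creep '[[[0,0,0,0,0,0,-1],[0,0,0,0,0,0,-1]]]'
```

```text
clock: 6.7
position: [0.5373, -0.2485, 0.1177]
ee_rot: [-0.052, 3.14, -0.0]
force: [-0.3, 1.2, 0.4]
width: 0.264
clock: 6.9
position: [0.5369, -0.2487, 0.1176]
ee_rot: [-0.052, 3.14, -0.001]
force: [0.4, -0.3, 2.0]
width: 0.252
```

```bash
python3 -m creep '[[[0,0,0.4,0,0,0,-1],[0.2,-0.3,0.6,0,0,-4,-1],[0.5,-0.6,0.6,0,0,-8,-1],[0.8,-1.05,0.6,0,0,-12,-1],[0.8,-1.05,0.6,0,0,-12,-1]]]' 25; python3 -m creep '[[[0,0,0,0,0,0,-1]]]';  python3 - <<'E'
from h import *
c,im=shot('wrist','w5'); s=arm.observe(); print(s['clock'],s['position'],s['ee_rot'],s['width'],s['force'])
E
```

```text
clock: 7.4
position: [0.5447, -0.2596, 0.1232]
ee_rot: [0.279, 3.129, -0.001]
force: [0.4, 0.5, -2.3]
width: 0.254
clock: 7.5
position: [0.5443, -0.2589, 0.1229]
ee_rot: [-0.274, -3.13, -0.0]
force: [0.3, 1.1, -1.3]
width: 0.255
7.55 [ 0.54417497 -0.25879777  0.12285381] [-2.73763461e-01 -3.12947818e+00 -2.21878360e-04] 0.2557354344182197 [-0.24181777  0.38505221 -2.47538179]
```

View pics/w5.png

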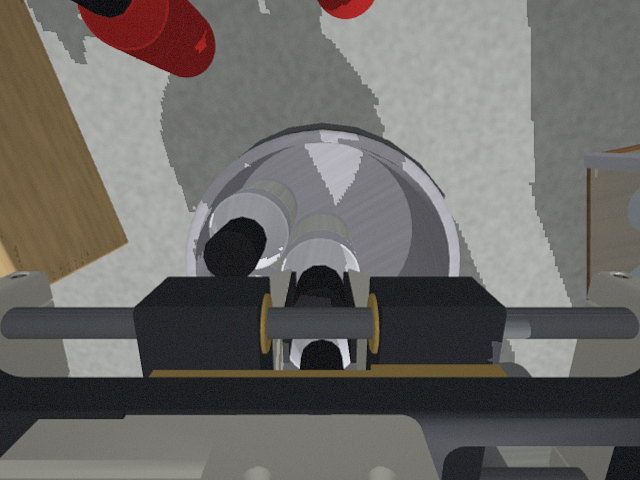

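```bash
python3 -m creep '[[[0.1,0,-0.2,0,0,0,-1],[0.1,0,-0.4,0,0,0,-1],[0.1,0,-0.55,0,0,0,-1],[0.1,0,-0.6,0,0,0,-1]]]'; python3 -m creep '[[[0,0,0,0,0,0,-0.3],[0,0,0,0,0,0,-0.3],[0,0,1,0,0,0,-0.3],[0,0,4,0,0,0,-0.3],[0,0,9,0,0,0,-0.3]]]'
```

```text
clock: 7.95
position: [0.546, -0.259, 0.1175]
ee_rot: [0.276, 3.128, 0.0]
force: [-2.5, 1.8, 11.2]
width: 0.254
clock: 8.45
position: [0.5436, -0.2582, 0.2056]
ee_rot: [-0.276, -3.124, -0.002]
force: [1.5, -0.2, 0.4]
width: 0.349
```

```bash
python3 -m creep '[[[0.4,4.9,1.5,0,0,4,-0.22],[0.8,9.8,1.5,0,0,8,-0.22],[1.2,14.7,1.5,0,0,12,-0.22],[1.6,19.6,1.5,0,0,13,-0.22],[2,24.4,1.5,0,0,13,-0.22]]]'; python3 -m creep '[[[0.1,1.2,-1,0,0,0,-0.22],[0.1,1.2,-3,0,0,0,-0.22],[0.1,1.2,-3,0,0,0,-0.22]]]';  python3 - <<'E'
from h import *
c,im=shot('wrist','w6'); s=arm.observe(); print(s['clock'],s['position'],s['ee_rot'],s['width'],s['force'])
c2,t=shot('top','t4')
for u,v in [(381,226),(400,243),(376,250),(396,268)]: print((u,v),fitcap(c2,t,u,v,thr=60))
x,y=.5657,-.0022
h=hull_pred(c,x,y,.004); o=im.copy(); cv2.polylines(o,[h.astype(np.int32)],True,(0,255,0),1)
h=hull_pred(c,s['position'][0],s['position'][1],.004); cv2.polylines(o,[h.astype(np.int32)],True,(0,0,255),1)
crop(o,200,170,460,370,3,'c7')
E
```

```text
clock: 8.95
position: [0.5653, -0.0131, 0.2227]
ee_rot: [-0.08, 3.139, 0.0]
force: [-0.1, -0.2, -0.1]
width: 0.39
clock: 9.25
position: [0.5649, -0.0029, 0.1901]
ee_rot: [0.08, -3.137, 0.001]
force: [-0.6, -0.3, 0.1]
width: 0.394
9.3 [ 0.56551253 -0.00370706  0.19125734] [ 7.82587073e-02 -3.13835189e+00  1.09072607e-03] 0.38608270402173744 [0.36758904 0.41341952 0.38370707]
(381, 226) (array([ 0.59182035, -0.26811163]), 156, 180.59051941498183)
(400, 243) (array([ 0.56169805, -0.30375108]), 159, 181.87778101791628)
(376, 250) (array([ 0.54655392, -0.25970454]), 152, 175.27003850322217)
(396, 268) (array([ 0.51501803, -0.29548847]), 156, 177.1395068699494)
```

View pics/c7.png

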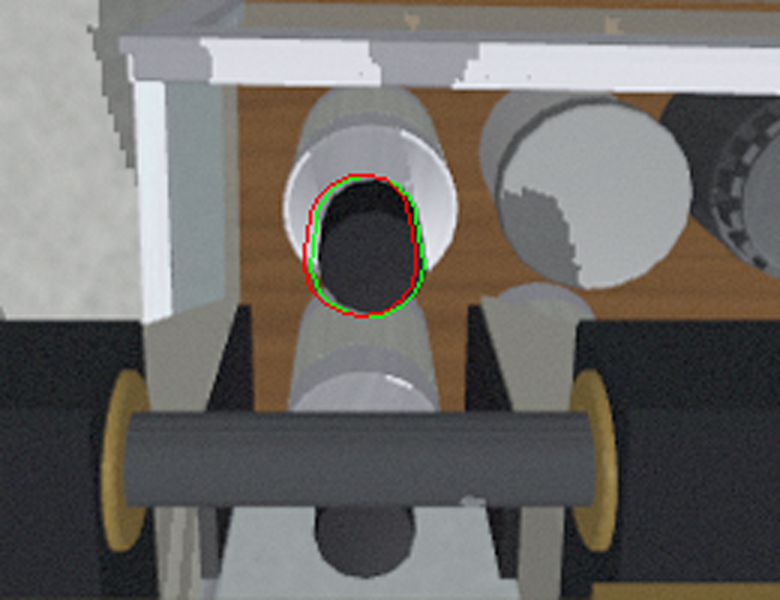

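View pics/t4.png

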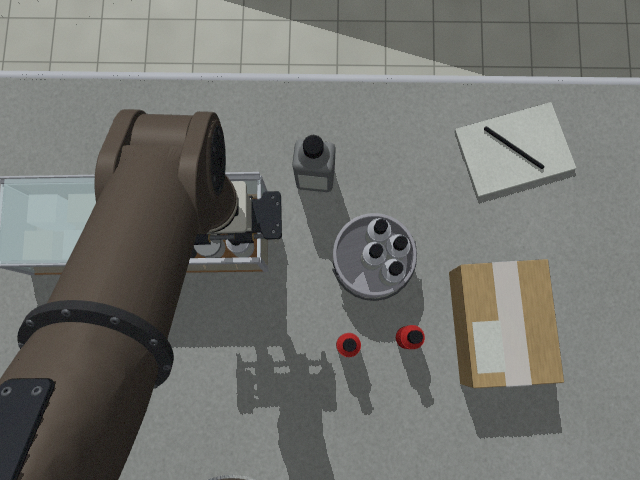

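```bash
python3 -m creep '[[[0.05,0.2,-3,0,0,0,-0.22],[0.05,0.2,-6,0,0,0,-0.22],[0.05,0.2,-7.3,0,0,0,-0.22],[0.05,0.2,-7.3,0,0,0,-0.22],[0.05,0.2,-7.3,0,0,0,-1]]]' 25; python3 -m creep '[[[0,0,0,0,0,0,-1],[0,0,0,0,0,0,-1],[0,0,0,0,0,0,-1]]]'; python3 -m creep '[[[0,0,1,0,0,0,-1],[0,0,5,0,0,0,-1],[0,0,9.5,0,0,0,-1],[0,0,14,0,0,0,-1],[0,0,16,0,0,0,-1]]]'
```

```text
clock: 9.85
position: [0.5676, -0.0016, 0.1199]
ee_rot: [-0.078, 3.139, -0.0]
force: [0.3, -1.1, 0.4]
width: 0.343
clock: 10.15
position: [0.5679, -0.0008, 0.1202]
ee_rot: [-0.079, 3.138, 0.001]
force: [-0.4, 0.7, 7.2]
width: 0.257
clock: 10.65
position: [0.568, -0.0014, 0.2838]
ee_rot: [-0.078, 3.135, 0.001]
force: [0.9, -0.5, -2.1]
width: 0.253
```

Run:
```python
from h import *
c,im=shot('wrist','w7'); s=arm.observe(); print(s['clock'],s['position'],s['ee_rot'],s['width'],s['force'])
p=s['position']; o=im.copy()
for dx,col in ((0,(0,0,255)),(-.002,(0,255,0))):
    h=hull_pred(c,p[0]+dx,p[1],p[2]-.1162); cv2.polylines(o,[h.astype(np.int32)],True,col,1)
crop(o,220,200,420,370,4,'c8')
```

```text
10.7 [ 0.56878414 -0.00132758  0.28557703] [-7.82575867e-02  3.13244848e+00  1.13081928e-03] 0.2531022786718939 [ 1.53786487 -0.61462899 -0.21673592]
```

View pics/c8.png

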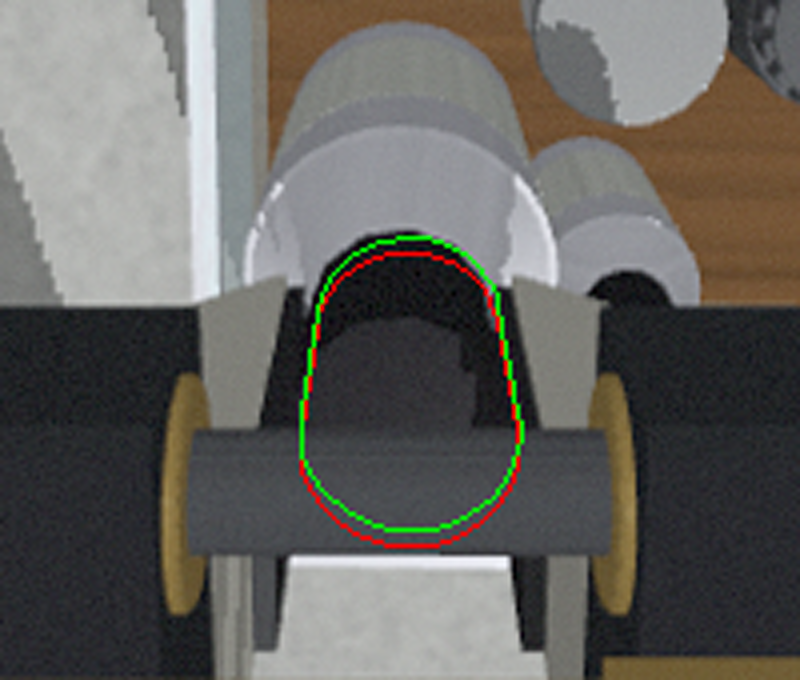

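```bash
python3 -m creep '[[[-0.5,-3,0,0,0,-3,-1],[-1.2,-7.5,0,0,0,-6,-1],[-2,-12,0,0,0,-9,-1],[-2.8,-16.5,0,0,0,-12,-1],[-3.4,-20,0,0,0,-13,-1]]]'; python3 -m creep '[[[-0.3,-1.35,0,0,0,0,-1],[-0.3,-1.35,-1,0,0,0,-1],[-0.3,-1.35,-2,0,0,0,-1],[-0.3,-1.35,-2,0,0,0,-1]]]'
python3 - <<'E'
from h import *
c,im=shot('wrist','w8'); s=arm.observe(); print(s['clock'],s['position'],s['ee_rot'],s['width'],s['force'])
E
```

```text
clock: 11.2
position: [0.5312, -0.204, 0.279]
ee_rot: [-0.283, -3.128, 0.001]
force: [0.6, 0.3, -1.8]
width: 0.257
clock: 11.6
position: [0.5294, -0.2118, 0.2565]
ee_rot: [-0.272, -3.126, -0.003]
force: [-0.1, -0.1, -1.3]
width: 0.253
11.65 [ 0.52974721 -0.21214663  0.25741201] [-2.71922029e-01 -3.12732215e+00 -2.09113927e-03] 0.25438110340973147 [-0.19908914 -0.47484703 -0.9475362 ]
```

View pics/w8.png

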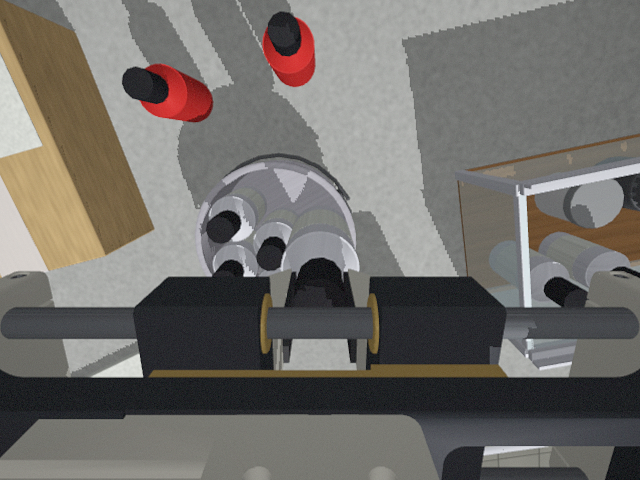

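```bash
python3 -m creep '[[[0.15,-0.25,-1,0,0,0,-1],[0.15,-0.25,-4,0,0,0,-1],[0.15,-0.25,-8,0,0,0,-1],[0.15,-0.25,-10,0,0,0,-1],[0.15,-0.25,-10,0,0,0,-1]]]'
python3 - <<'E'
from h import *
c,im=shot('wrist','w9');s=arm.observe(); print(s['clock'],s['position'],s['force'],s['ee_rot'])
s2=shot('side','s9')
crop(s2[1],270,170,470,320,4,'c9')
E
```

```text
clock: 12.15
position: [0.5297, -0.2157, 0.1556]
ee_rot: [-0.275, -3.124, -0.002]
force: [-0.2, -0.0, -2.2]
width: 0.254
12.2 [ 0.53082355 -0.21632954  0.15761245] [-0.00441583 -0.28692432 -0.89431133] [-2.75478303e-01 -3.12684123e+00 -7.06194005e-04]
```

View pics/w9.png

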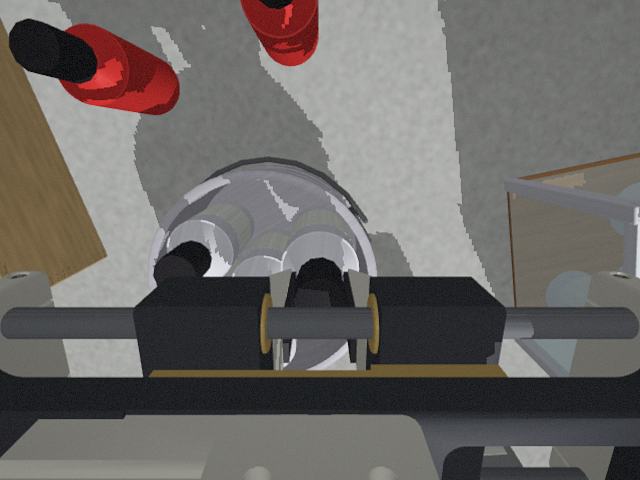

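View pics/c9.png

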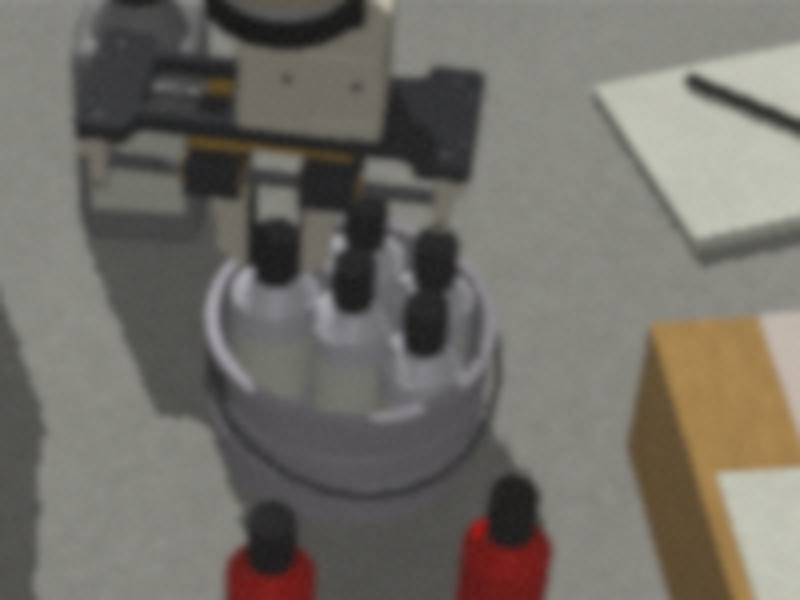

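Run:
```python
from h import *
c,im=load('side','s9')
for z0 in (.0395,):
  print(fitcap(c,im,339,233,z0=z0,thr=50))
for u,v in [(358,239),(378,234),(376,251),(361,226)]: print(fitcap(c,im,u,v,thr=45))
```

```text
(array([ 0.528609  , -0.21535701]), 146, 195.87796861398965)
(array([ 0.58472979, -0.25619504]), 316, 176.1389432651922)
(array([ 0.53230851, -0.29734951]), 211, 187.16951122740284)
(array([ 0.53230851, -0.29734951]), 211, 187.16951669938862)
(array([ 0.58472978, -0.25619504]), 316, 176.13891528127715)
```

```bash
python3 -m creep '[[[0.05,0.1,-1.5,0,0,0,-1],[0.05,0.1,-2.8,0,0,0,-1],[0.05,0.1,-3.2,0,0,0,-1],[0.05,0.1,-3.4,0,0,0,-1],[0.05,0.1,-3.5,0,0,0,-1]]]';python3 -m creep '[[[0,0,-0.1,0,0,0,-1],[0,0,-0.1,0,0,0,-1]]]'
```

```text
clock: 12.75
position: [0.5321, -0.2162, 0.1241]
ee_rot: [0.277, 3.129, -0.0]
force: [-0.1, -0.6, -1.2]
width: 0.255
clock: 12.95
position: [0.532, -0.2161, 0.123]
ee_rot: [0.277, 3.129, -0.0]
force: [0.9, -0.3, -1.8]
width: 0.252
```

```bash
python3 -m creep '[[[0,0,-0.15,0,0,0,-1],[0,0,-0.25,0,0,0,-1],[0,0,-0.25,0,0,0,-1]]]'
```

```text
clock: 13.25
position: [0.5318, -0.216, 0.1201]
ee_rot: [-0.277, -3.129, -0.0]
force: [0.1, -0.7, -1.7]
width: 0.251
```

```bash
python3 -m creep '[[[0,0,-0.1,0,0,0,-1],[0,0,-0.15,0,0,0,-1],[0,0,-0.15,0,0,0,-1]]]'
```

```text
clock: 13.55
position: [0.5327, -0.2163, 0.1201]
ee_rot: [0.277, 3.127, -0.0]
force: [-1.5, 0.4, 11.6]
width: 0.255
```

```bash
python3 -m creep '[[[0,0,0,0,0,0,-0.3],[0,0,0,0,0,0,-0.3],[0,0,1,0,0,0,-0.3],[0,0,5,0,0,0,-0.3],[0,0,9,0,0,0,-0.22]]]'; python3 -m creep '[[[2.5,4.3,1,0,0,4,-0.22],[5,8.6,1,0,0,8,-0.22],[7.5,12.9,1,0,0,12,-0.22],[10,17.2,0,0,0,13,-0.22],[10,21.4,-1,0,0,13,-0.22]]]';python3 -m creep '[[[0,0,-1,0,0,0,-0.22],[0,0,-1,0,0,0,-0.22]]]'
python3 - <<'E'
from h import *
c,im=shot('wrist','w10'); s=arm.observe(); print(s['clock'],s['position'],s['ee_rot'],s['width'],s['force'])
c2,t=shot('top','t5')
for u,v in [(381,226),(400,243),(376,250),(396,268),(354,256)]:
  pass
crop(t,325,205,425,305,6,'c10')
x,y=.6328,-.0005
h=hull_pred(c,x,y,.004); o=im.copy(); cv2.polylines(o,[h.astype(np.int32)],True,(0,255,0),1)
h=hull_pred(c,s['position'][0],s['position'][1],.004); cv2.polylines(o,[h.astype(np.int32)],True,(0,0,255),1)
crop(o,200,170,460,370,3,'c11')
E
```

```text
clock: 14.05
position: [0.5311, -0.216, 0.2097]
ee_rot: [-0.277, -3.127, -0.0]
force: [1.3, -0.5, 1.0]
width: 0.377
clock: 14.55
position: [0.6345, 0.0001, 0.1993]
ee_rot: [-0.081, 3.137, -0.0]
force: [-0.0, -0.0, 0.5]
width: 0.391
clock: 14.75
position: [0.6309, -0.0006, 0.1877]
ee_rot: [0.084, -3.138, 0.0]
force: [-1.2, -0.3, -0.6]
width: 0.388
14.8 [ 0.63133284 -0.00255224  0.18861958] [ 7.91906087e-02 -3.13930019e+00  1.37735357e-03] 0.3856209850886106 [-0.30461955 -0.49764377 -0.29633621]
```

View pics/c10.png

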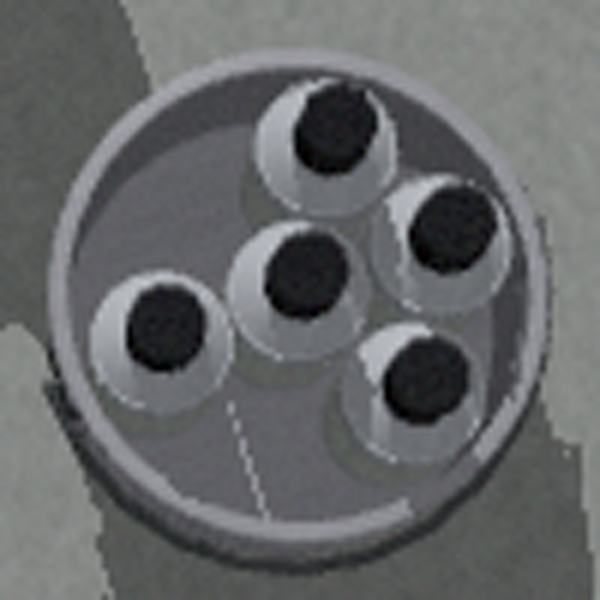

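View pics/c11.png

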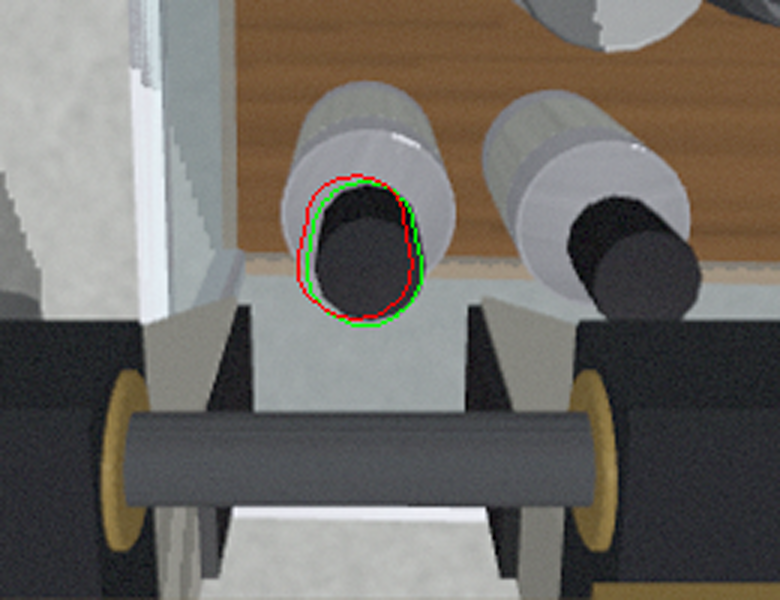

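```bash
python3 -m creep '[[[0,0.2,-3,0,0,0,-0.22],[0,0.2,-6,0,0,0,-0.22],[0,0.2,-7,0,0,0,-0.22],[0,0.2,-7,0,0,0,-0.22],[0,0.2,-7,0,0,0,-1]]]' 25; python3 -m creep '[[[0,0,0,0,0,0,-1],[0,0,0,0,0,0,-1],[0,0,0,0,0,0,-1]]]'; python3 -m creep '[[[0,0,1,0,0,0,-1],[0,0,5,0,0,0,-1],[0,0,9.5,0,0,0,-1],[0,0,14,0,0,0,-1],[0,0,16,0,0,0,-1]]]'
python3 - <<'E'
from h import *
c,im=load('top','t5')
for u,v in [(381,226),(400,243),(375,251),(396,268),(352,259)]:
  r=fitcap(c,im,u,v,thr=60); print(r[0].round(4),r[1:])
c,im=shot('wrist','w11'); s=arm.observe(); print(s['clock'],s['position'],s['ee_rot'],s['width'],s['force'])
p=s['position']; o=im.copy()
for dx,col in ((0,(0,0,255)),(-.002,(0,255,0))):
    h=hull_pred(c,p[0]+dx,p[1],p[2]-.1162); cv2.polylines(o,[h.astype(np.int32)],True,col,1)
crop(o,220,200,420,370,4,'c12')
E
```

```text
clock: 15.35
position: [0.6327, -0.001, 0.1202]
ee_rot: [-0.077, 3.139, -0.0]
force: [-1.1, 0.0, 0.6]
width: 0.343
clock: 15.65
position: [0.633, 0.0, 0.1203]
ee_rot: [-0.079, 3.138, 0.0]
force: [-0.0, -1.3, 6.2]
width: 0.252
clock: 16.15
position: [0.6331, -0.0004, 0.2841]
ee_rot: [-0.078, 3.135, 0.0]
force: [0.7, -0.3, -1.3]
width: 0.251
[ 0.5918 -0.2681] (156, 180.58328414242715)
[ 0.5615 -0.3036] (156, 181.84740250301547)
[ 0.5464 -0.2598] (150, 175.2605155503843)
[ 0.515  -0.2955] (156, 177.1395068699494)
[ 0.5294 -0.2173] (144, 169.59667965047993)
16.2 [ 6.33832091e-01 -3.61376464e-04  2.86023627e-01] [-7.84416231e-02  3.13207546e+00  7.51247591e-04] 0.2536019202035997 [ 1.44290349  0.95779658 -0.35284777]
```

View pics/c12.png

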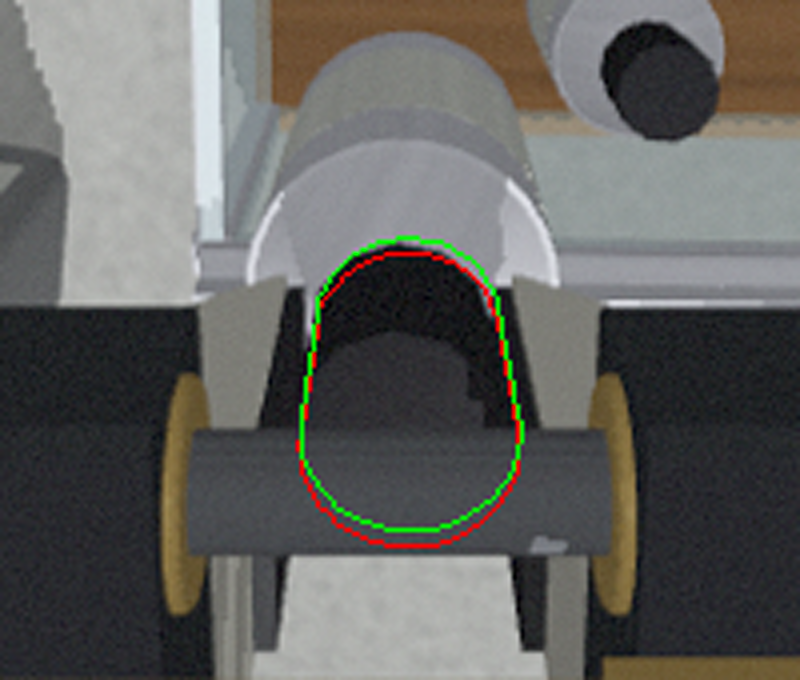

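```bash
python3 -m creep '[[[-1.5,-2.6,0,0,0,-3,-1],[-3.6,-6.8,0,0,0,-6,-1],[-5.8,-11,0,0,0,-9,-1],[-8,-15.2,0,0,0,-12,-1],[-10.2,-19.2,0,0,0,-13,-1]]]'; python3 -m creep '[[[-2.2,-4,0,0,0,0,-1],[-3.2,-5.9,-1,0,0,0,-1],[-3.2,-5.9,-5,0,0,0,-1],[-3.2,-5.9,-9,0,0,0,-1],[-3.2,-5.9,-9,0,0,0,-1]]]'
python3 - <<'E'
from h import *
s=arm.observe(); print(s['clock'],s['position'],s['force'],s['ee_rot'])
s2=shot('side','s10')
crop(s2[1],270,170,470,320,4,'c13')
s=arm.observe(); print(s['clock'],s['position'],s['force'],s['ee_rot'])
E
```

```text
clock: 16.7
position: [0.5282, -0.1937, 0.2789]
ee_rot: [-0.28, -3.129, 0.0]
force: [-1.0, -0.5, -1.2]
width: 0.252
clock: 17.2
position: [0.495, -0.2496, 0.1847]
ee_rot: [-0.277, -3.122, -0.003]
force: [1.1, 0.2, -2.3]
width: 0.254
17.2 [ 0.49497362 -0.24961888  0.18471309] [ 1.0879059   0.23028629 -2.32894063] [-0.27670632 -3.12176538 -0.00336883]
17.25 [ 0.49644684 -0.25030187  0.18745696] [ 0.15436358  0.58960636 -0.72894504] [-2.76698825e-01 -3.12490784e+00 -1.79455043e-03]
```

View pics/c13.png

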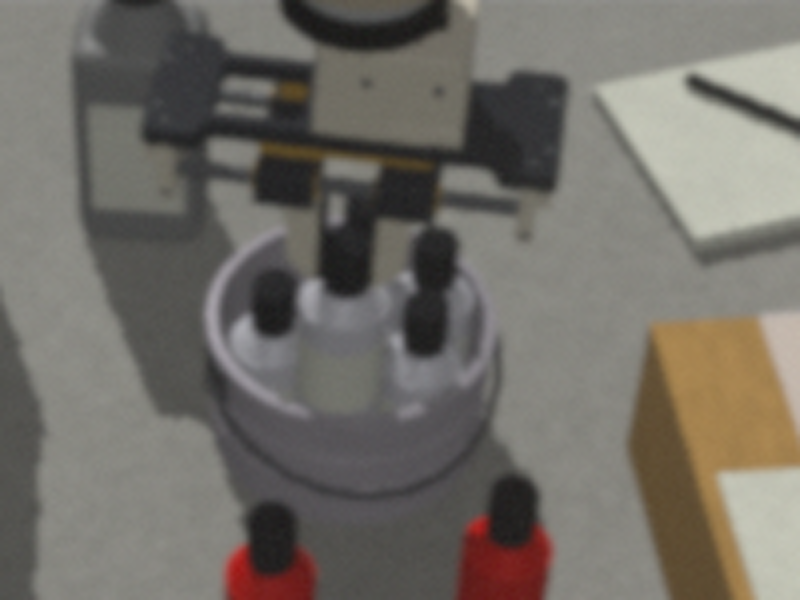

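```bash
python3 -m creep '[[[0,0,-3,0,0,0,-1],[0,0,-3,0,0,0,-1],[0,0,-3,0,0,0,-1]]]'
python3 - <<'E'
from h import *
s=arm.observe(); print(s['clock'],s['position'],s['force'],s['ee_rot'])
c,im=shot('side','s11'); z0=s['position'][2]-.1162
crop(im,270,170,470,320,4,'c14')
print(z0,fitcap(c,im,356,238,z0=z0,thr=50),fitcap(c,im,338,243,thr=50))
E
```

```text
clock: 17.55
position: [0.4983, -0.2512, 0.1604]
ee_rot: [0.277, 3.129, -0.0]
force: [-0.1, 0.1, -1.0]
width: 0.255
17.55 [ 0.49828747 -0.25116717  0.16044647] [-0.07649423  0.05403875 -1.0095086 ] [ 2.76559207e-01  3.12879705e+00 -2.34233189e-04]
0.04424646902051871 (array([ 0.53667438, -0.27671325]), 996, 196.16526017920114) (array([ 0.5261632 , -0.21510245]), 112, 187.2760674331803)
```

View pics/c14.png

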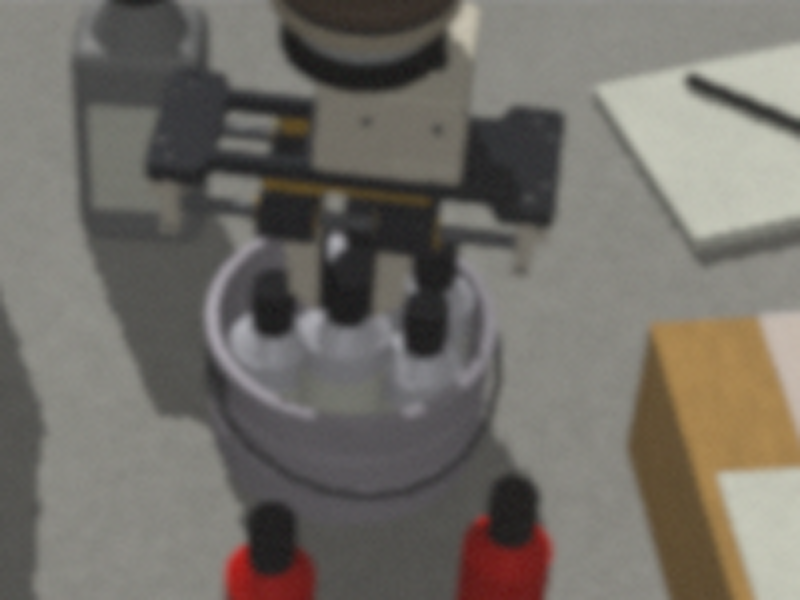

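```bash
python3 -m creep '[[[0.1,0,-1.5,0,0,0,-1],[0.1,0,-2.8,0,0,0,-1],[0.1,0,-3.4,0,0,0,-1],[0.1,0,-3.7,0,0,0,-1],[0.1,0,-3.8,0,0,0,-1]]]';python3 -m creep '[[[0,0,-0.1,0,0,0,-1],[0,0,-0.2,0,0,0,-1],[0,0,-0.2,0,0,0,-1]]]'
```

```text
clock: 18.1
position: [0.4988, -0.2511, 0.1208]
ee_rot: [-0.277, -3.129, -0.0]
force: [0.4, 0.6, -1.8]
width: 0.257
clock: 18.4
position: [0.4999, -0.2514, 0.1203]
ee_rot: [0.277, 3.127, -0.0]
force: [-1.1, 0.6, 10.0]
width: 0.255
```

```bash
python3 -m creep '[[[0,0,0,0,0,0,-0.3],[0,0,0,0,0,0,-0.3],[0,0,1,0,0,0,-0.3],[0,0,5,0,0,0,-0.3],[0,0,9.5,0,0,0,-0.22]]]'; python3 -m creep '[[[2,4.4,0,0,0,4,-0.22],[4,8.8,0,0,0,8,-0.22],[6,13.2,0,0,0,12,-0.22],[8,17.6,0,0,0,13,-0.22],[10,22,0,0,0,13,-0.22]]]';python3 -m creep '[[[2,4.4,0,0,0,0,-0.22],[3.2,9,-1,0,0,0,-0.22],[3.2,9,-2.4,0,0,0,-0.22],[3.2,9,-2.4,0,0,0,-0.22]]]'
python3 - <<'E'
from h import *
c,im=shot('wrist','w12'); s=arm.observe(); print(s['clock'],s['position'],s['ee_rot'],s['width'],s['force'])
c2,t=shot('top','t6')
for u,v in [(381,226),(400,243),(375,251),(396,268),(352,259),(370,274)]:
  r=fitcap(c2,t,u,v,thr=60); print(r and (r[0].round(4),r[1:]))
crop(t,325,205,425,305,6,'c15')
x,y=.632,.0592
h=hull_pred(c,x,y,.004); o=im.copy(); cv2.polylines(o,[h.astype(np.int32)],True,(0,255,0),1)
h=hull_pred(c,s['position'][0],s['position'][1],.004); cv2.polylines(o,[h.astype(np.int32)],True,(0,0,255),1)
crop(o,200,170,460,370,3,'c16')
E
```

```text
clock: 18.9
position: [0.4978, -0.2507, 0.2144]
ee_rot: [-0.277, -3.126, -0.001]
force: [1.4, -1.3, 0.5]
width: 0.379
clock: 19.4
position: [0.5995, -0.0294, 0.2147]
ee_rot: [-0.08, 3.14, -0.0]
force: [0.1, -1.1, 0.2]
width: 0.391
clock: 19.8
position: [0.6297, 0.0604, 0.1881]
ee_rot: [0.084, -3.137, 0.001]
force: [-1.4, -0.6, -0.6]
width: 0.391
19.85 [0.63005724 0.05837023 0.18931032] [ 7.93204962e-02 -3.13857539e+00  1.86594742e-03] 0.38832474812131074 [-0.86038179 -1.40084115  0.34426483]
(array([ 0.5917, -0.2681]), (159, 180.57635572762229))
(array([ 0.5616, -0.3038]), (162, 181.87336722016335))
(array([ 0.5465, -0.2597]), (151, 175.26399308932014))
(array([ 0.515 , -0.2956]), (159, 177.15559531003237))
(array([ 0.5294, -0.2173]), (148, 169.60165691981092))
(array([ 0.4993, -0.2521]), (151, 169.73954963078722))
```

View pics/c15.png

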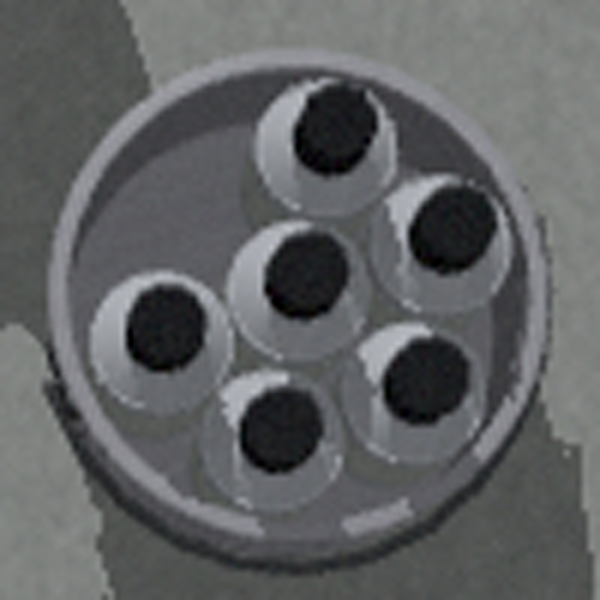

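View pics/c16.png

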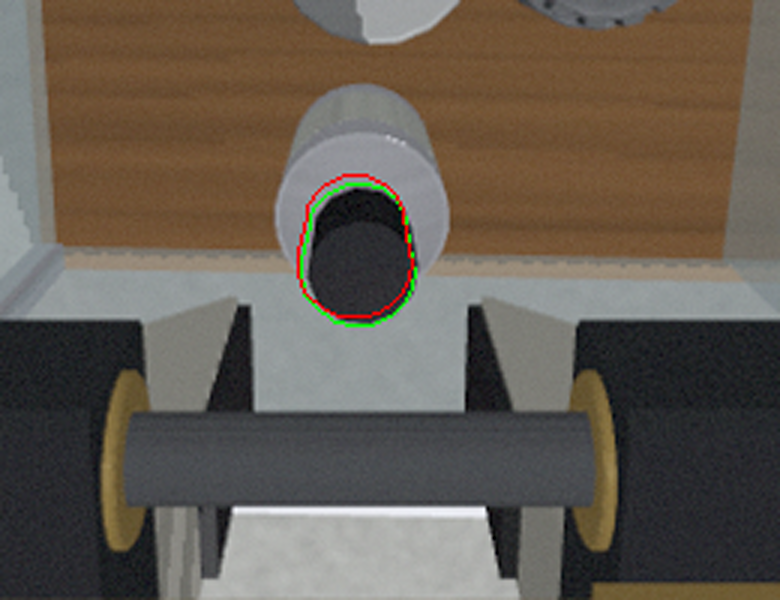

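```bash
python3 -m creep '[[[0,0.05,-3,0,0,0,-0.22],[0,0.05,-6,0,0,0,-0.22],[0,0.05,-7,0,0,0,-0.22],[0,0.05,-7,0,0,0,-0.22],[0,0.05,-7,0,0,0,-1]]]' 25; python3 -m creep '[[[0,0,0,0,0,0,-1],[0,0,0,0,0,0,-1],[0,0,0,0,0,0,-1]]]'; python3 -m creep '[[[0,0,1,0,0,0,-1],[0,0,5,0,0,0,-1],[0,0,9.5,0,0,0,-1],[0,0,14,0,0,0,-1],[0,0,16,0,0,0,-1]]]'
python3 - <<'E'
from h import *
c,im=shot('wrist','w13'); s=arm.observe(); print(s['clock'],s['position'],s['ee_rot'],s['width'],s['force'])
p=s['position']; o=im.copy()
for dx,col in ((0,(0,0,255)),(-.002,(0,255,0))):
    h=hull_pred(c,p[0]+dx,p[1],p[2]-.1162); cv2.polylines(o,[h.astype(np.int32)],True,col,1)
crop(o,220,200,420,370,4,'c17')
E
```

```text
clock: 20.4
position: [0.6317, 0.0586, 0.1213]
ee_rot: [-0.077, 3.139, -0.0]
force: [0.0, 0.9, 0.9]
width: 0.341
clock: 20.7
position: [0.632, 0.0598, 0.1214]
ee_rot: [-0.079, 3.138, 0.001]
force: [0.5, 0.2, 7.0]
width: 0.254
clock: 21.2
position: [0.6321, 0.0592, 0.2851]
ee_rot: [-0.078, 3.135, 0.001]
force: [-0.1, -0.2, -2.1]
width: 0.258
21.25 [0.63284229 0.05929746 0.28701267] [-7.83879043e-02  3.13217966e+00  1.96939851e-03] 0.2544588089106723 [1.93290819 0.40860805 1.07383525]
```

View pics/c17.png

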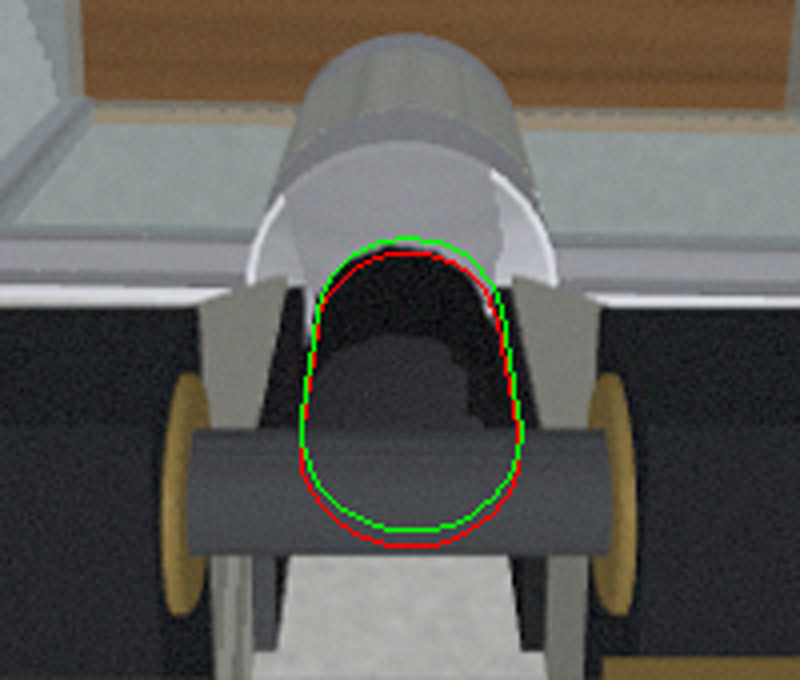

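```bash
python3 -m creep '[[[-0.8,-3,0,0,0,-3,-1],[-1.7,-7.6,0,0,0,-6,-1],[-2.6,-12.2,0,0,0,-9,-1],[-3.5,-16.8,0,0,0,-12,-1],[-4.4,-21.4,0,0,0,-13,-1]]]'; python3 -m creep '[[[-0.9,-4.7,0,0,0,0,-1],[-1.15,-6.7,-1,0,0,0,-1],[-1.15,-6.7,-5,0,0,0,-1],[-1.15,-6.7,-9,0,0,0,-1],[-1.15,-6.7,-12,0,0,0,-1]]]';  python3 -m creep '[[[0,0,0,0,0,0,-1],[0,0,0,0,0,0,-1],[0,0,0,0,0,0,-1]]]'
python3 - <<'E'
from h import *
c,im=shot('side','s12')
crop(im,270,170,470,320,4,'c18')
E
```

```text
clock: 21.75
position: [0.5852, -0.1567, 0.2793]
ee_rot: [-0.281, -3.128, 0.0]
force: [0.2, -0.1, -2.0]
width: 0.254
clock: 22.25
position: [0.5732, -0.2218, 0.1571]
ee_rot: [-0.279, -3.126, -0.001]
force: [0.3, 0.6, -2.3]
width: 0.257
clock: 22.55
position: [0.5761, -0.2222, 0.1616]
ee_rot: [0.277, 3.127, -0.001]
force: [-0.8, 0.3, -1.0]
width: 0.252
```

View pics/c18.png

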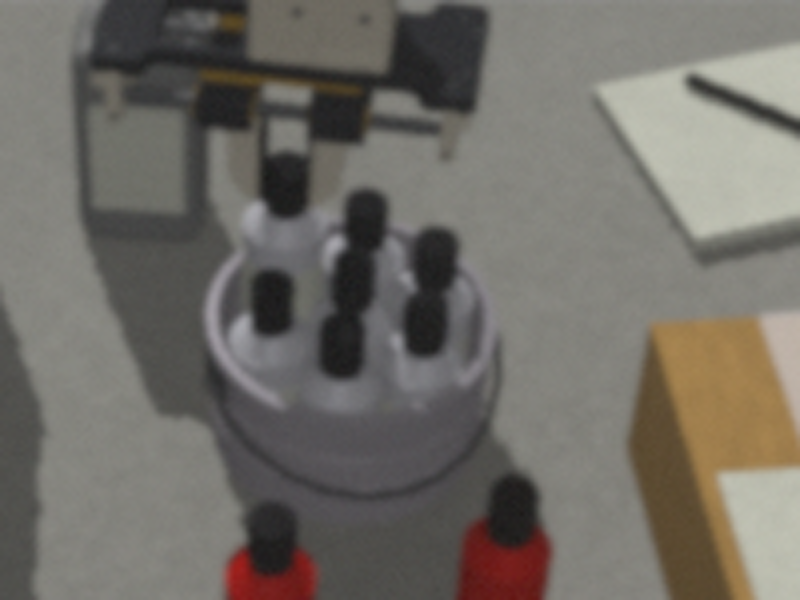

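```bash
python3 -m creep '[[[0.05,0,-1.5,0,0,0,-1],[0.05,0,-2.8,0,0,0,-1],[0.05,0,-3.4,0,0,0,-1],[0.05,0,-3.7,0,0,0,-1],[0.05,0,-3.8,0,0,0,-1]]]';python3 -m creep '[[[0,0,-0.1,0,0,0,-1],[0,0,-0.2,0,0,0,-1],[0,0,-0.2,0,0,0,-1]]]'
```

```text
clock: 23.1
position: [0.5759, -0.2214, 0.1215]
ee_rot: [-0.277, -3.129, -0.0]
force: [-1.0, 0.9, 3.7]
width: 0.251
clock: 23.4
position: [0.5769, -0.2218, 0.1215]
ee_rot: [0.277, 3.127, 0.0]
force: [-2.9, 2.1, 11.2]
width: 0.256
```

```bash
python3 -m creep '[[[0,0,0,0,0,0,-0.35],[0,0,0,0,0,0,-0.35],[0,0,1,0,0,0,-0.35],[0,0,5,0,0,0,-0.35],[0,0,10,0,0,0,-0.35]]]'; python3 -m creep '[[[0.2,4.8,0.5,0,0,4,-0.2],[0.4,9.6,0.5,0,0,8,-0.2],[0.6,14.4,0.5,0,0,12,-0.2],[0.8,19.2,0.5,0,0,12,-0.2],[1,24,0.5,0,0,12,-0.2]]]';python3 -m creep '[[[0.2,4.8,0,0,0,0,-0.2],[0.4,9.6,0,0,0,0,-0.2],[0.5,14.4,0,0,0,0,-0.2],[0.5,17.4,0,0,0,0,-0.2],[0.5,17.4,0,0,0,0,-0.2]]]'
python3 - <<'E'
from h import *
c,im=shot('wrist','w14'); s=arm.observe(); print(s['clock'],s['position'],s['ee_rot'],s['width'],s['force'])
c2,t=shot('top','t7')
P=[]
for u,v in [(381,226),(400,243),(375,251),(396,268),(352,259),(372,277),(360,233)]:
  r=fitcap(c2,t,u,v,thr=60); print(r and (r[0].round(4),r[1:])); P.append(r[0] if r else [0,0])
P=np.array(P); print((np.linalg.norm(P[:,None]-P[None],axis=2)*1000).round(1))
crop(t,325,205,425,305,6,'c19')
E
```

```text
clock: 23.9
position: [0.5745, -0.2211, 0.2196]
ee_rot: [-0.277, -3.125, -0.001]
force: [1.7, -0.0, 0.8]
width: 0.324
clock: 24.4
position: [0.5858, 0.0201, 0.2257]
ee_rot: [-0.051, 3.14, 0.0]
force: [1.4, -0.4, 0.2]
width: 0.401
clock: 24.9
position: [0.5898, 0.1991, 0.2249]
ee_rot: [0.064, -3.141, -0.004]
force: [0.4, 0.1, 0.5]
width: 0.399
24.95 [0.59032448 0.19546547 0.2249416 ] [ 5.88567776e-02 -3.14095326e+00 -1.07086500e-03] 0.3993008301856881 [-0.05233142 -1.34588378 -0.68361455]
(array([ 0.5917, -0.2682]), (162, 180.58547488343902))
(array([ 0.5613, -0.3038]), (167, 181.8468424079474))
(array([ 0.5463, -0.2597]), (156, 175.2504232088104))
(array([ 0.5149, -0.2956]), (163, 177.15421240078285))
(array([ 0.5295, -0.2175]), (158, 169.62744172429666))
(array([ 0.4992, -0.252 ]), (154, 169.72439583623782))
(array([ 0.5753, -0.2217]), (154, 175.21408387785777))
[[ 0.  46.8 46.1 81.6 80.2 93.8 49.3]
 [46.8  0.  46.5 47.1 91.9 80.8 83.3]
 [46.1 46.5  0.  47.8 45.4 47.7 47.8]
 [81.6 47.1 47.8  0.  79.4 46.4 95.5]
 [80.2 91.9 45.4 79.4  0.  45.8 46. ]
 [93.8 80.8 47.7 46.4 45.8  0.  81.9]
 [49.3 83.3 47.8 95.5 46.  81.9  0. ]]
```

View pics/c19.png

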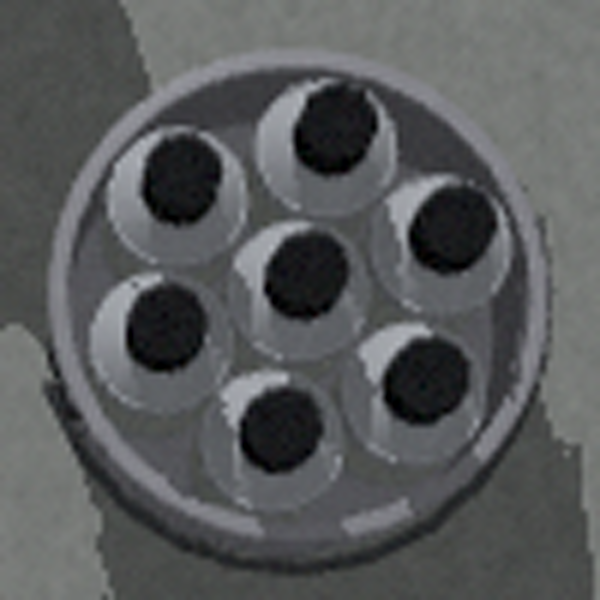

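View pics/w14.png

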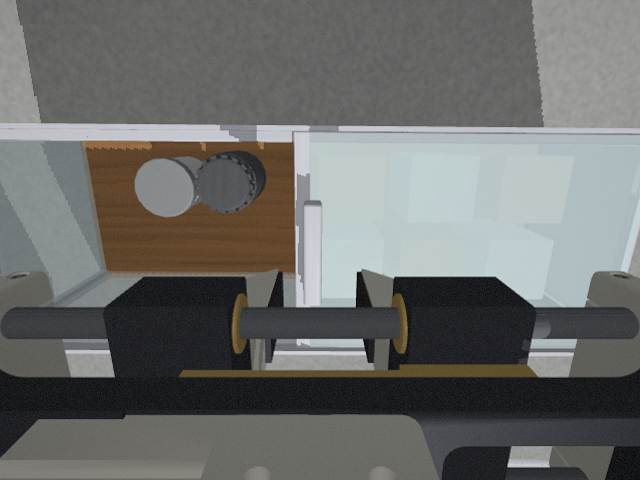

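Run:
```python
from h import *
c,im=load('wrist','w14')
for u,v in [(304,202),(321,202),(305,295),(322,295)]: print(unproj(c,u,v,.158).round(4))
```

```text
[0.5551 0.187  0.158 ]
[0.5546 0.1974 0.158 ]
[0.6175 0.1895 0.158 ]
[0.617  0.2008 0.158 ]
```

```bash
python3 -m creep '[[[0.1,-0.15,-3,0,0,0,-0.2],[0.1,-0.15,-5.5,0,0,0,-0.2],[0.1,-0.15,-6,0,0,0,-0.2],[0.1,-0.15,-6,0,0,0,-1],[0.1,-0.15,-6,0,0,0,-1]]]' 20;  python3 -m creep '[[[0,0,0,0,0,0,-1],[0,0,0,0,0,0,-1],[0,-1.5,0,0,0,0,-1],[0.2,-5,0,0,0,0,-1],[0.4,-9,0,0,0,0,-1]]]';  python3 -m creep '[[[0.1,-4,0,0,0,0,-1],[0.3,-8,0,0,0,0,-1],[0.4,-11,0,0,0,0,-1],[0.5,-12.7,0,0,0,0,-1],[0.5,-12.7,0,0,0,0,-1]]]'
```

```text
clock: 25.5
position: [0.5927, 0.1903, 0.1661]
ee_rot: [-0.05, 3.14, 0.001]
force: [-0.1, -0.3, 0.4]
width: 0.276
clock: 26.0
position: [0.5957, 0.1029, 0.1661]
ee_rot: [-0.058, 3.14, 0.004]
force: [-2.9, 1.9, 8.3]
width: 0.13
clock: 26.5
position: [0.6001, -0.0308, 0.1661]
ee_rot: [0.044, -3.141, 0.003]
force: [-7.6, -1.2, 12.7]
width: 0.125
```

```bash
python3 -m creep '[[[0,-0.3,0,0,0,0,-1],[0,-0.6,0,0,0,0,-1],[0,-0.6,0,0,0,0,-1]]]'; python3 -m creep '[[[0,-0.3,0,0,0,0,-1],[0,-0.6,0,0,0,0,-1],[0,-0.6,0,0,0,0,-1]]]'
```

```text
clock: 26.8
position: [0.6002, -0.0329, 0.1661]
ee_rot: [0.051, -3.141, -0.0]
force: [-5.8, -1.3, 11.7]
width: 0.127
clock: 27.1
position: [0.6003, -0.0358, 0.1661]
ee_rot: [0.054, -3.141, -0.005]
force: [-6.6, 6.9, 12.1]
width: 0.127
```

```bash
python3 -m creep '[[[0,-0.3,0,0,0,0,-1],[0,-0.5,0,0,0,0,-1],[0,-0.5,0,0,0,0,-1]]]'
```

```text
clock: 27.4
position: [0.6003, -0.036, 0.166]
ee_rot: [0.06, -3.14, -0.013]
force: [-7.0, 18.2, 14.0]
width: 0.125
```

```bash
python3 -m creep '[[[0,0.4,0,0,0,0,-0.3],[0,0.5,0,0,0,0,-0.3],[0,0.5,2,0,0,0,-0.3],[0,0.5,6,0,0,0,-0.3],[0,0.5,10,0,0,0,-0.3]]]';  python3 -m creep '[[[-4,-3,1,0,0,0,-0.3],[-8,-6,2,0,0,0,-0.3],[-12,-8,3,0,0,0,-0.3],[-15,-10,3,0,0,0,-0.3],[-15,-10,3,0,0,0,-0.3]]]'
python3 - <<'E'
from h import *
print(arm.observe()['position'])
c,im=shot('wrist','w15'); c2,t=shot('top','t8'); shot('side','s13')
o=np.zeros((480,640,3),np.uint8)
crop(t,90,140,290,290,4,'c20')
E
```

```text
clock: 27.9
position: [0.6002, -0.0391, 0.2655]
ee_rot: [0.05, -3.14, 0.002]
force: [1.4, 1.0, 0.8]
width: 0.351
clock: 28.4
position: [0.4468, -0.1422, 0.2956]
ee_rot: [-0.041, 3.141, -0.001]
force: [0.4, -0.0, -0.1]
width: 0.353
[ 0.44683729 -0.14220281  0.29557273]
```

View pics/t8.png

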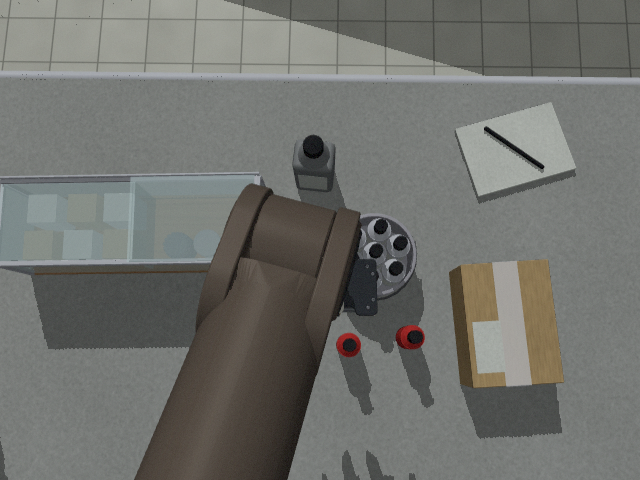

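View pics/s13.png

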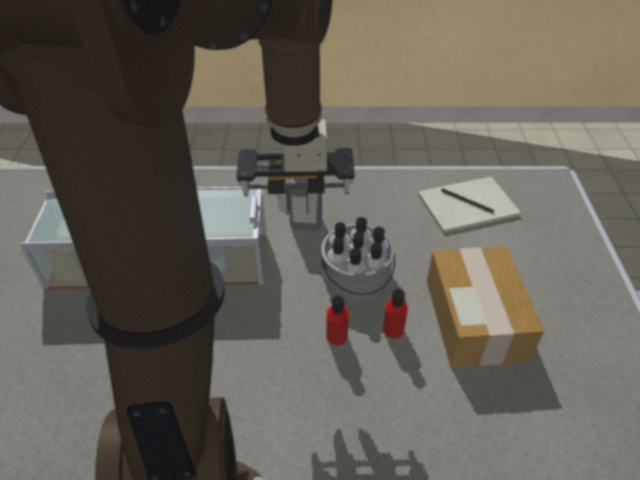

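View pics/c20.png

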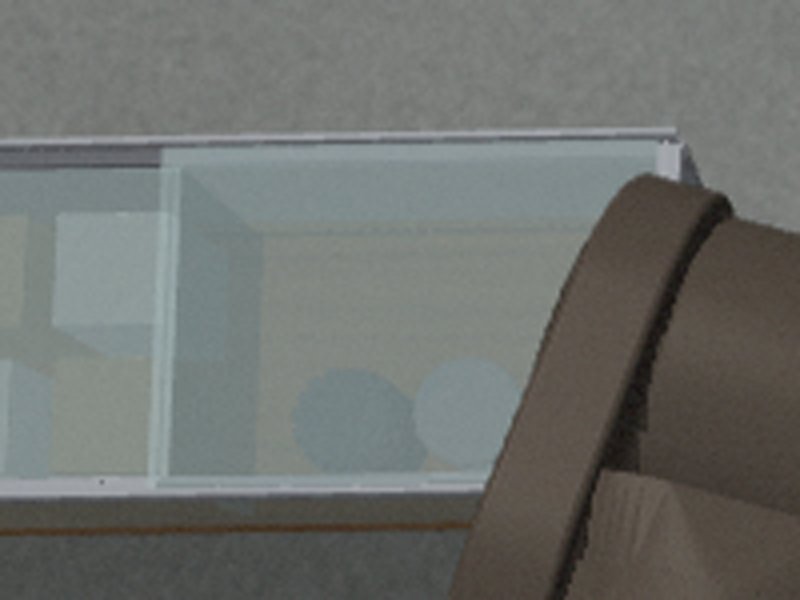

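```bash
python3 -m creep '[[[-1,4.5,2,0,0,0,-0.3],[-2,9,4,0,0,0,-0.3],[-3,13.5,5,0,0,0,-0.3],[-4,18,5,0,0,0,-0.3],[-5,22.5,5,0,0,0,-0.3]]]'; python3 -m creep '[[[-2,4.5,0,0,0,0,-0.3],[-4,9,0,0,0,0,-0.3],[-6,13.5,0,0,0,0,-0.3],[-8,18,0,0,0,0,-0.3],[-8,18,0,0,0,0,-0.3]]]'; python3 -m creep '[[[0,0,0,0,0,0,-0.3],[0,0,0,0,0,0,-0.3],[0,0,0,0,0,0,-0.3]]]'
python3 - <<'E'
from h import *
c2,t=shot('top','t9')
crop(t,90,140,290,290,4,'c21')
P=[]
for u,v in [(381,226),(400,243),(375,251),(396,268),(352,259),(372,277),(355,235)]:
  r=fitcap(c2,t,u,v,thr=60); print(r and r[0].round(4))
E
```

```text
clock: 29.05
position: [0.4009, 0.0898, 0.3451]
ee_rot: [-0.054, 3.14, 0.001]
force: [1.1, 0.8, 0.5]
width: 0.351
clock: 29.55
position: [0.3174, 0.2739, 0.3445]
ee_rot: [0.068, -3.139, -0.003]
force: [0.1, -0.5, -0.2]
width: 0.35
clock: 29.85
position: [0.3216, 0.2662, 0.3446]
ee_rot: [0.049, -3.141, 0.0]
force: [0.5, -0.5, 0.2]
width: 0.349
[ 0.5918 -0.2682]
[ 0.5723 -0.3014]
[ 0.5464 -0.2597]
[ 0.5149 -0.2957]
[ 0.5295 -0.2175]
[ 0.4994 -0.2522]
[ 0.5752 -0.2218]
```

View pics/c21.png

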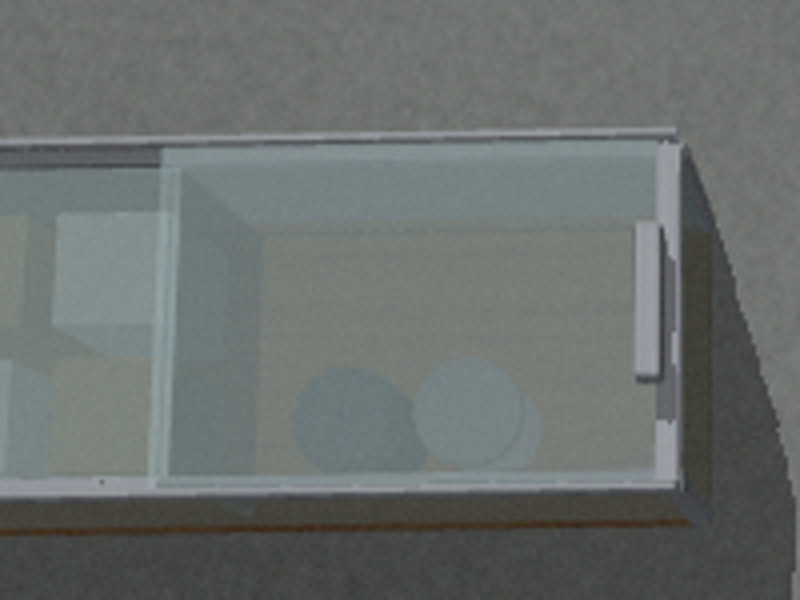

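View pics/t9.png

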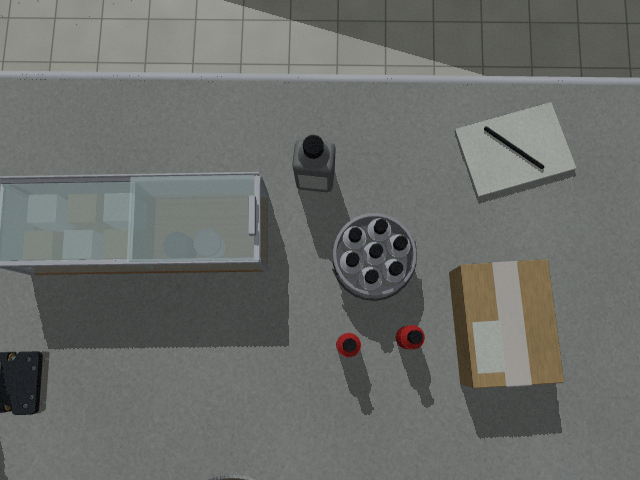

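Run:
```python
from h import *
c,t=load('top','t9')
for th in (40,45,50,60): print(th,fitcap(c,t,400,243,thr=th))
print('pull',[unproj(c,90+u/4,140+v/4,.158).round(4) for u,v in ((636,222),(660,222),(636,378),(660,380))])
crop(t,325,205,425,305,6,'c22')
```

```text
40 (array([ 0.56127619, -0.30360177]), 150, 181.8234551695641)
45 (array([ 0.56157584, -0.30366761]), 155, 181.85690705943853)
50 (array([ 0.56157731, -0.3037962 ]), 162, 181.87336722016335)
60 (array([ 0.57234742, -0.30144301]), 288, 182.4764666678384)
pull [array([ 0.6328, -0.0323,  0.158 ]), array([ 0.633 , -0.0429,  0.158 ]), array([ 0.5627, -0.0352,  0.158 ]), array([ 0.5621, -0.0457,  0.158 ])]
```

View pics/c22.png

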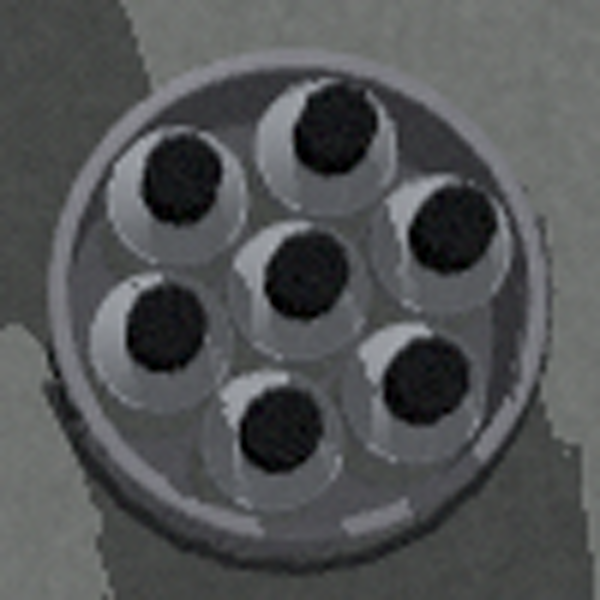

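All seven tins stand flat in their pattern, and the odd reading for one tin came from merged shadow pixels. The pane is shut against its stop, so I hand the job in.

```bash
python3 -c "
from cell import arm
print(arm.sign_off(), arm.observe()['clock'])"
```

```text
the job is handed in; nothing more can be done
the job is handed in; nothing more can be done
```

The job is done and handed in at about 30 s, against the 72 s limit. I slid the pane open to its stop, moved tin7 to the middle of the pail, and set the three showcase tins in the free ring places. Then I slid the pane shut and moved the arm clear.

- **Tins:** In the last top picture, all seven stand upright, one in the middle and six round it. Neighbouring centres were 45 to 49 mm apart, and tins would touch at 44 mm. Each of the four tins I set down was lowered until the wrist force showed it had reached the floor, at 10 to 12 N.
- **Pane:** It met its closing stop at 18 N, about 0.232 m from the open stop. After release the picture shows the pull at the showcase's end frame, so it stayed shut.
- **Bystanders:** The grease tub, oil filter, bottle and parcel, as well as the red look-alikes, appear where they were.
- **One check disagreed:** The automatic fit put one ring tin 11 mm off in the final picture. At a lower threshold it returned to its earlier position, because the first reading had merged with dark pixels beside the cap.

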